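# Mount the toroidal transformer on the power supply chassis

### The job

Mount the toroidal transformer on the upright stud of the power supply chassis, ready for its nut: over the stud go first the large rubber pad with the small hole, then the transformer, then the rubber ring with the wide hole, and last the steel dish, hollow side up as it lies, its sunk middle down inside the rubber ring so that its flat rim rests on the rubber. Lower every part into place rather than letting it drop, so that each lies flat and centred about the stud, and leave the choke, the solder reel, the capacitor and the heat sink where they lie.

Things in the scene. Friction and masses are not known exactly. Their poses are not given: they have to be found in the camera images.
- chassis: Open power supply chassis of bare aluminium, fixed. Origin on its underside below the stud; x runs from the stud to the circuit board and rear panel, z up. Bare floor around the stud, 3 mm thick, x -75 to 165, y -75 to 75 mm; side flanges at y = -74 and 74 rise to z = 16; board and its parts (to z = 39) begin at x = 75, rear panel (to z = 48) at x = 164 mm.
- stud_foot (a point): Foot of the steel stud: the point on its axis at the top of the chassis floor (3 mm above the bench). The stud is upright, 8 mm in diameter, and stands 60 mm above this point (top at z = 63 mm above the bench), with its last 3 mm tapered to 4 mm diameter.
- base_pad: Large flat black rubber pad, a disc 66 mm in diameter and 6 mm thick with a 16 mm hole in the middle, lying flat. Stiff, 30 g. Origin at the centre of its underside, z up. Goes first, on the chassis floor.
- toroid: Toroidal transformer: a thick copper-wound ring 58 mm in outer diameter and 32 mm high with a 24 mm hole, lying flat, about 0.3 kg. Origin at the centre of its underside, z up.
- ring_pad: Black rubber ring 60 mm in outer diameter and 6 mm thick with a wide 36 mm hole, lying flat. Stiff, 20 g. Origin at the centre of its underside, z up. Goes on top of the transformer.
- dish: Pressed steel dish, 60 g, hollow side up. Origin: centre of its underside, z up. Sunk middle z = 0 to 5 mm, 27 mm wide, with a 16 mm hole; above it a flat rim (underside z = 5) out to 54 mm diameter with an upturned lip, 54 mm outside, z = 5 to 13: grip across the lip. Seated, the middle lies in the rubber ring's hole, the rim on its top, the origin 1 mm above the transformer's top.
- choke: Bystander: small copper-wound ring choke, 30 mm in diameter, 13 mm high. Origin at the centre of its underside.
- reel: Bystander: full reel of solder standing flat, white flanges 54 mm in diameter, 36 mm high. Origin at the centre of its underside.
- capacitor: Bystander: black can capacitor standing upright, 35 mm in diameter, 43 mm high. Origin at the centre of its underside.
- heatsink: Bystander: finned aluminium heat sink, 50 x 40 mm and 25 mm high, fins along its x axis. Origin at the centre of its underside.
Things that resemble listed ones, but are neither listed nor needed, are in the scene too. What is meant by the toroid is not blue, and is the smaller of those in its own colour. Leave any red look-alike of the base_pad alone.

How it is judged:
By the outcome, as a careful person would: the job done as asked, in the order asked, and still so for the second after the job is handed in, with the robot touching nothing.
It also fails if it takes over 112 s, if anything falls off the work surface, if the arm or the gripper's body presses on something with over 40 N, if the wrist force passes 120 N, or if a joint passes its speed limit or range.

### The arm

A 7-joint arm with a two-finger parallel gripper is mounted at the origin on the work surface. World frame = base frame: x ahead of the robot, y to its left, z up, the work surface at z = 0. Lengths are in m, angles in rad, forces in N, time in s.
With the tool pointing down it reaches from about 0.425 to 0.875 m from the base axis. Payload 4.7 kg.
Tool frame: the origin (TCP) lies midway between the tips of the shut fingers; the grasp point (between the pads) lies 19 mm behind it (manip.pinch_z is the distance from the TCP to the grasp point, in m); z points along the fingers, y is the direction in which the jaws open and shut (so a half turn about z gives the same grasp; the last joint's range is limited). The gripper opens to 87 mm and grips with 3 to 60 N. Pads are 19 mm wide; open, the fingers measure 117 mm over their backs; the gripper's body (75 mm by 190 mm) begins 51 mm behind the grasp point.
Start: joints at [-1.094, 0.321, -0.07, 1.45, 0.023, 1.371, -0.057], TCP at [0.29, 0.582, 0.223] pointing down, gripper open.
Joint ranges: [-2.86, 2.86], [-0.3, 2.09], [-1.38, 1.24], [0.06, 2.45], [-1.56, 4.7], [0.09, 2.05], [-2.69, 2.69]. Speed limits (rad/s): [2.57, 2.57, 3.14, 3.14, 3.14, 3.14, 3.14].

### API

Orientations are given as a unit quaternion [w, x, y, z].
In Python, from cell import manip gives the robot as it stands.
- The arm moves only by the tool move_arm, never from a script. Its argument "moves" is a list of rows, each a list of 3 entries, a list of its own where there are three numbers: the shift along the tool's x, y, z in cm, then the turn, a rotation vector about the tool's x, y, z in degrees, then the closure in counts, from 0 (fully open) to 255 (shut). A call has 1 to 5 rows; each row shifts and turns the commanded pose from where the row before left it, along the tool's axes as they then stand; what a row does not reach is not made up. A row lasts 1/10 s, in which the tool goes at most 50 mm and 8.59 degrees, less where a joint would pass 70% of its speed; a pose out of reach is approached as far as the arm can. A call with a gripper value outside its range is refused whole. The fingers move at their own pace and stop on an object; "newtons" is the grip in N (left out, the last holds). Time passes only in rows, so rows that do not move let the fingers close. It gives the time, the measured TCP pose, the force and the opening at its end, in the units of the state.
- manip.sense(): the state, without advancing time (a new reading comes with each control period).
- manip.capture(name): name is "scene" or "top" or "wrist"; returns (picture, depth): 400x640x3 uint8, blue, green, red; 400x640 float32, m along the optical axis (not along the pixel's ray), 0 where there is no reading.
- manip.get_calibration(name): a dict with "K" (3x3 intrinsics, pixels), "T" (4x4, takes a point from camera to world coordinates). Camera axes: x right, y down, z forward; pixel columns grow to the right and rows downward; lengths in m; the calibration is good to about 2 mm. A picture is of the moment at which its call begins: read the wrist's pose just before it. get_calibration takes no time and is no camera call; for the wrist camera it gives the pose at the moment of the call.
- manip.sign_off(): hands the job in, once; it reports no verdict.
The state is a dict: "clock": time; "joint_positions": joint angles; "qvel": joint speeds; "joint_torque": joint torques, N m; "position": TCP position; "tool_rot": TCP orientation; "ft_force": force on the tool from outside, world axes, zero at the start; "torque": the same for the moment, N m; "opening": finger opening in m.
Only numpy, scipy, OpenCV 4.12 (cv2) and the standard library are available. Lean on these libraries where they do the work, as an engineer would, in place of code of your own. Each camera call takes 0.05 s, during which the arm holds its last target.

## Working session

There is one attempt and no reset: what is moved stays moved. The work goes in short steps, Python scripts to look and compute and a tool call to move; the robot and the scene stay as the last step left them, time stands still between calls to the robot, and variables do not carry over. Pictures are saved under pics/ and viewed, and the job is handed in when it is done.

Besides the shell and the picture viewer there is one more tool, called after ">>>" as name(argument=value, ...) on one line, values as JSON. move_arm: Moves the arm, as the interface text tells. Its arguments: {"type":"object","properties":{"moves":{"type":"array","items":{"type":"array"}},"newtons":{"type":"number"}},"required":["moves"]}

```bash
ls; mkdir -p pics; python3 - <<'E'
from cell import manip
import cv2,numpy as np
for n in ["scene","top","wrist"]:
    p,d=manip.capture(n); cv2.imwrite(f"pics/{n}0.png",p); np.save(f"pics/{n}0.npy",d)
    c=manip.get_calibration(n); print(n,np.round(c["K"],1).tolist(),np.round(c["T"],3).tolist())
print(manip.sense(), manip.pinch_z)
E
```

```text
pics
scene [[387.1, 0.0, 313.0], [0.0, 387.1, 197.6], [0.0, 0.0, 1.0]] [[0.347, 0.679, -0.646, 1.263], [0.938, -0.238, 0.253, -0.249], [0.018, -0.694, -0.72, 0.824], [0.0, 0.0, 0.0, 1.0]]
top [[380.0, 0.0, 322.8], [0.0, 380.0, 203.4], [0.0, 0.0, 1.0]] [[0.002, -0.992, 0.125, 0.41], [-1.0, -0.004, -0.01, 0.012], [0.01, -0.125, -0.992, 1.03], [0.0, 0.0, 0.0, 1.0]]
wrist [[350.0, 0.0, 317.0], [0.0, 350.0, 202.2], [0.0, 0.0, 1.0]] [[0.446, 0.853, 0.271, 0.216], [0.895, -0.425, -0.135, 0.62], [0.0, 0.303, -0.953, 0.384], [0.0, 0.0, 0.0, 1.0]]
{'clock': 0.15, 'joint_positions': array([-1.09388717,  0.32165879, -0.07005837,  1.45135652,  0.02258741,
        1.37081421, -0.05688728]), 'qvel': array([-0.00066531, -0.00100525, -0.00037324, -0.00404157, -0.00063992,
        0.00083054, -0.00021605]), 'joint_torque': array([ 1.12835614e-04, -4.91791427e+01, -4.04624669e-01, -3.12879574e+01,
       -6.40071882e-02,  4.04490042e-02,  1.24973112e-04]), 'position': array([0.29007191, 0.58123158, 0.22172782]), 'tool_rot': array([-1.26631994e-04,  2.29340595e-01,  9.73345964e-01, -7.14325616e-04]), 'ft_force': array([-1.23194323,  0.83257729,  0.01271091]), 'torque': array([-0.0252315 , -0.01657405,  0.01896308]), 'opening': 0.08716357414380017} 0.0187
```

View pics/top0.png

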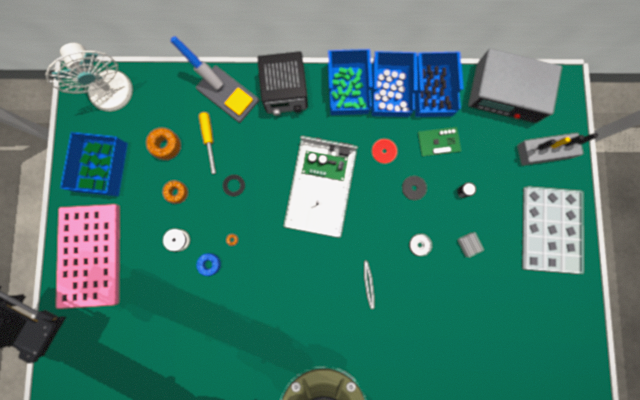

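View pics/scene0.png

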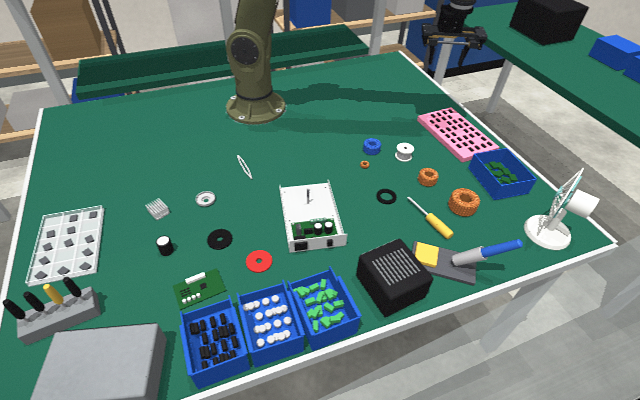

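Top view: stud ~(316,204), toroid (small orange) (174,190), ring pad (233,185), base pad (414,187), dish (420,244), reel (176,240), choke (232,240); larger orange ring (162,143), blue ring (208,264) and red disc (384,151) are look-alikes. Now I'll measure them.

```bash
cat > h.py <<'E'
import numpy as np,cv2
from cell import manip
def cloud(d,c):
    K,T=np.array(c["K"]),np.array(c["T"])
    v,u=np.mgrid[0:d.shape[0],0:d.shape[1]]
    P=np.stack([(u-K[0,2])/K[0,0]*d,(v-K[1,2])/K[1,1]*d,d],-1)
    return P@T[:3,:3].T+T[:3,3]
def ray(u,v,z,c):
    "undistorted pixel(s) -> world point on plane z"
    K,T=np.array(c["K"]),np.array(c["T"])
    u=np.asarray(u,float);v=np.asarray(v,float)
    r=np.stack([(u-K[0,2])/K[0,0],(v-K[1,2])/K[1,1],np.ones_like(u)],-1)@T[:3,:3].T
    s=(z-T[2,3])/r[...,2]
    return T[:3,3]+r*s[...,None]
def proj(p,c):
    K,T=np.array(c["K"]),np.array(c["T"])
    q=(np.asarray(p,float)-T[:3,3])@T[:3,:3]
    return np.stack([q[...,0]/q[...,2]*K[0,0]+K[0,2],q[...,1]/q[...,2]*K[1,1]+K[1,2]],-1)
E
python3 - <<'E'
from h import *
c=manip.get_calibration("top"); d=np.load("pics/top0.npy"); im=cv2.imread("pics/top0.png")
W=cloud(d,c)
print("table z",[round(float(W[v,u,2]),4) for u,v in [(260,300),(450,300),(280,150),(390,220)]])
for n,(u,v) in dict(toroid=(174,190),big=(162,143),ring=(233,185),base=(414,187),dish=(420,244),reel=(176,240),choke=(232,240),cap=(468,189),hs=(470,244),blue=(208,264),red=(384,151)).items():
    R=26
    sub=W[v-R:v+R,u-R:u+R]; uu,vv=np.meshgrid(np.arange(u-R,u+R),np.arange(v-R,v+R))
    m=(sub[...,2]>0.003).astype(np.uint8)
    k,l,s,ce=cv2.connectedComponentsWithStats(m)
    # component nearest
    b=min(range(1,k),key=lambda i:np.hypot(*(ce[i]-R))if s[i,4]>15 else 99)
    q=sub[l==b]; zt=np.percentile(q[:,2],95)
    top=q[q[:,2]>zt-0.004]
    (cx,cy),r=cv2.minEnclosingCircle(top[:,:2].astype(np.float32))
    print(n,"ztop %.4f"%zt,"circ",round(cx,4),round(cy,4),"dia %.4f"%(2*r),"n",len(top), "reach %.3f"%np.hypot(cx,cy))
# stud
sub=W[185:225,295:335]; z=sub[...,2]; m=z>0.03; print("stud",sub[m].round(4)[:10], np.argwhere(m)[:10]+[185,295])
def zoom(u,v,R,n,s=8):
    cv2.imwrite(n,cv2.resize(im[v-R:v+R,u-R:u+R],None,fx=s,fy=s,interpolation=cv2.INTER_CUBIC))
a=[cv2.resize(im[v-33:v+33,u-33:u+33],(264,264),interpolation=cv2.INTER_CUBIC) for u,v in [(174,190),(233,185),(414,187),(420,244),(316,204),(320,165)]]
cv2.imwrite("pics/z1.png",np.vstack([np.hstack(a[:3]),np.hstack(a[3:])]))
E
```

```text
table z [-0.002, 0.0014, 0.0005, 0.0009]
toroid ztop 0.0345 circ 0.4927 0.219 dia 0.4458 n 186 reach 0.539
big ztop 0.0462 circ 0.5647 0.2394 dia 0.5500 n 363 reach 0.613
ring ztop 0.0099 circ 0.5076 0.1421 dia 0.3252 n 158 reach 0.527
base ztop 0.0101 circ 0.5059 -0.1302 dia 0.3436 n 268 reach 0.522
dish ztop 0.0144 circ 0.4174 -0.1363 dia 0.2975 n 56 reach 0.439
reel ztop 0.0397 circ 0.424 0.2144 dia 0.4056 n 239 reach 0.475
choke ztop 0.0151 circ 0.4414 0.2457 dia 0.0279 n 46 reach 0.505
cap ztop 0.0463 circ 0.4934 -0.1924 dia 0.4421 n 111 reach 0.530
hs ztop 0.0274 circ 0.4135 -0.2026 dia 0.4297 n 124 reach 0.460
blue ztop 0.0346 circ 0.392 0.171 dia 0.3199 n 218 reach 0.428
red ztop 0.0096 circ 0.5619 -0.0845 dia 0.3604 n 281 reach 0.568
stud [[0.5413 0.0201 0.0583]
 [0.5405 0.0175 0.0641]
 [0.5386 0.0227 0.0586]
 [0.5387 0.0201 0.0585]
 [0.538  0.0175 0.0635]
 [0.5385 0.015  0.0597]
 [0.5358 0.0201 0.0608]
 [0.5354 0.0175 0.0635]
 [0.5359 0.0149 0.0599]
 [0.5335 0.0201 0.0582]] [[200 316]
 [200 317]
 [201 315]
 [201 316]
 [201 317]
 [201 318]
 [202 316]
 [202 317]
 [202 318]
 [203 316]]
```

View pics/z1.png

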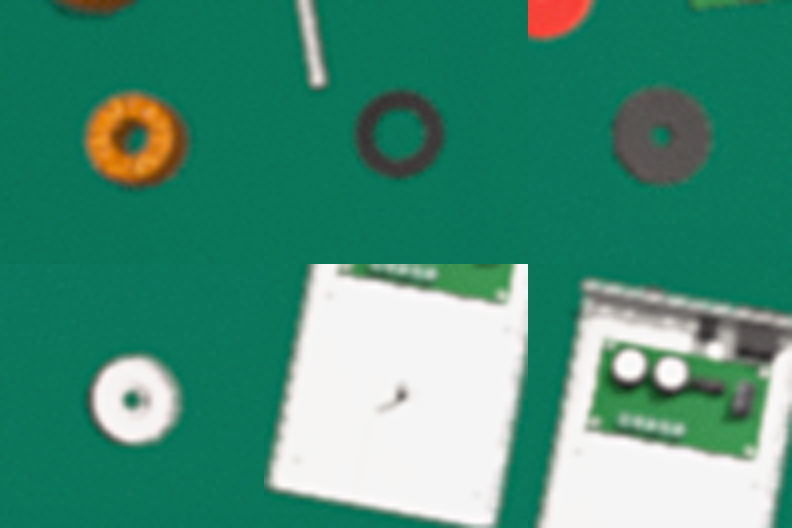

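```bash
cat >> h.py <<'E'
def circ(name_im,c,u,v,z,R,f):
    "mask f(bgr patch)->bool, outer contour fit ellipse -> world on plane z"
    p=name_im[v-R:v+R,u-R:u+R].astype(int)
    m=f(p).astype(np.uint8)
    m=cv2.morphologyEx(m,cv2.MORPH_OPEN,np.ones((3,3),np.uint8))
    cs,_=cv2.findContours(m,cv2.RETR_EXTERNAL,cv2.CHAIN_APPROX_NONE)
    cs=max(cs,key=cv2.contourArea)[:,0,:]+[u-R,v-R]
    h=cv2.convexHull(cs.astype(np.int32))[:,0,:]
    w=ray(cs[:,0],cs[:,1],z,c)[:,:2]
    A=np.c_[2*w,np.ones(len(w))]; s=np.linalg.lstsq(A,(w**2).sum(1),rcond=None)[0]
    r=np.sqrt(s[2]+s[0]**2+s[1]**2); res=np.hypot(*(w-s[:2]).T)-r
    return s[:2],2*r,res.std()
def notgreen(p): return ~((p[...,1]>p[...,2]+40)&(p[...,1]>p[...,0]+15))
def plan(x,y,z,yaw=None):
    """tool-axes shift (cm) and z-turn (deg) from the measured pose to target; yaw=azimuth of tool y axis (deg, mod 180)"""
    s=manip.sense(); q=s["tool_rot"]
    from scipy.spatial.transform import Rotation as Ro
    R=Ro.from_quat([q[1],q[2],q[3],q[0]]); M=R.as_matrix()
    d=M.T@(np.array([x,y,z])-s["position"])*100
    a=np.degrees(np.arctan2(M[1,1],M[0,1]))
    out="shift cm %s  clock %.2f pos %s yaw %.1f open %.4f F %s"%(d.round(2),s["clock"],s["position"].round(4),a,s["opening"],s["ft_force"].round(1))
    tilt=Ro.from_matrix(M).apply([0,0,1]); out+=" tilt %s"%tilt.round(3)
    if yaw is not None:
        t=(yaw-a+90)%180-90; out+=" | turn about tool z %.1f, (J7 %.2f)"%(-t,s["joint_positions"][6])
    print(out)
E
python3 - <<'E'
from h import *
c=manip.get_calibration("top"); im=cv2.imread("pics/top0.png")
or=lambda p:(p[...,2]>p[...,0]+60)
dk=lambda p:(p.max(-1)<100)&(p.max(-1)-p.min(-1)<40)
wh=lambda p:(p.min(-1)>130)
for n,a in dict(toroid=(174,190,.03,18,or),big=(162,143,.04,24,or),ring=(233,185,.006,18,dk),base=(414,187,.006,20,dk),dish=(420,244,.01,18,notgreen),reel=(176,240,.036,20,wh),choke=(232,240,.012,12,or)).items():
    try:
        s,D,e=circ(im,c,*a); print(n,s.round(4),"dia %.4f res %.4f"%(D,e))
    except Exception as ex: print(n,ex)
# chassis
m=(im[150:240,280:360].astype(int).min(-1)>190).astype(np.uint8)
cs,_=cv2.findContours(m,0,1); r=cv2.minAreaRect(max(cs,key=cv2.contourArea)); b=cv2.boxPoints(r)+[280,150]; print(ray(b[:,0],b[:,1],.003,c).round(3))
plan(.51,-.2,.2)
E
```

```text
File "<stdin>", line 3
    or=lambda p:(p[...,2]>p[...,0]+60)
    ^^
SyntaxError: invalid syntax
```

```bash

python3 - <<'E'
from h import *
c=manip.get_calibration("top"); im=cv2.imread("pics/top0.png")
og=lambda p:(p[...,2]>p[...,0]+60)
dk=lambda p:(p.max(-1)<110)&(p.max(-1)-p.min(-1)<40)
wh=lambda p:(p.min(-1)>130)
for n,a in dict(toroid=(174,190,.03,18,og),big=(162,143,.04,24,og),ring=(233,185,.006,18,dk),base=(414,187,.006,20,dk),dish=(420,244,.01,18,notgreen),reel=(176,240,.036,20,wh),choke=(232,240,.012,12,og)).items():
    try:
        s,D,e=circ(im,c,*a); print(n,s.round(4),"dia %.4f res %.4f"%(D,e))
    except Exception as ex: print(n,ex)
m=(im[150:240,280:360].astype(int).min(-1)>190).astype(np.uint8)
cs,_=cv2.findContours(m,0,1); r=cv2.minAreaRect(max(cs,key=cv2.contourArea)); b=cv2.boxPoints(r)+[280,150]; print(ray(b[:,0],b[:,1],.003,c).round(3))
plan(.51,-.2,.2)
E
```

```text
toroid [0.5666 0.3964] dia 0.0590 res 0.0014
big [0.6958 0.4304] dia 0.0845 res 0.0025
ring [0.5888 0.2461] dia 0.0571 res 0.0007
base [ 0.5838 -0.2473] dia 0.0648 res 0.0008
dish [ 0.4286 -0.2585] dia 0.0585 res 0.0008
reel [0.4394 0.3839] dia 0.0616 res 0.0024
choke [0.4413 0.2448] dia 0.0278 res 0.0009
[[ 0.477  0.107  0.003]
 [ 0.711  0.068  0.003]
 [ 0.683 -0.086  0.003]
 [ 0.45  -0.043  0.003]]
shift cm [-54.56 -60.08   2.26]  clock 0.15 pos [0.2901 0.5812 0.2217] yaw 63.5 open 0.0872 F [-1.2  0.8  0. ] tilt [-0.001 -0.001 -1.   ]
```

```bash
cat >> h.py <<'E'
def seq(x,y,z,yaw,n):
    "even rows from measured pose to target"
    s=manip.sense(); q=s["tool_rot"]
    from scipy.spatial.transform import Rotation as Ro
    R=Ro.from_quat([q[1],q[2],q[3],q[0]]); M=R.as_matrix()
    a=np.degrees(np.arctan2(M[1,1],M[0,1])); t=-((yaw-a+90)%180-90)/n
    D=(np.array([x,y,z])-s["position"])*100/n
    rows=[]
    for i in range(n):
        rows.append([(R.as_matrix().T@D).round(2).tolist(),[0,0,round(t,2)]]); R=R*Ro.from_rotvec([0,0,np.radians(t)])
    for r in rows: print(r)
    plan(x,y,z,yaw)
E
python3 - <<'E'
from h import *
seq(.537,.019,.24,-9.5,13)
E
```

```text
[[-3.63, -3.02, -0.14], [0, 0, np.float64(5.61)]]
[[-3.91, -2.65, -0.14], [0, 0, np.float64(5.61)]]
[[-4.15, -2.26, -0.14], [0, 0, np.float64(5.61)]]
[[-4.35, -1.84, -0.14], [0, 0, np.float64(5.61)]]
[[-4.51, -1.41, -0.14], [0, 0, np.float64(5.61)]]
[[-4.63, -0.96, -0.14], [0, 0, np.float64(5.61)]]
[[-4.7, -0.5, -0.14], [0, 0, np.float64(5.61)]]
[[-4.72, -0.04, -0.14], [0, 0, np.float64(5.61)]]
[[-4.7, 0.42, -0.14], [0, 0, np.float64(5.61)]]
[[-4.64, 0.88, -0.14], [0, 0, np.float64(5.61)]]
[[-4.53, 1.33, -0.14], [0, 0, np.float64(5.61)]]
[[-4.38, 1.77, -0.14], [0, 0, np.float64(5.61)]]
[[-4.19, 2.19, -0.14], [0, 0, np.float64(5.61)]]
shift cm [-47.2  -39.29  -1.77]  clock 0.15 pos [0.2901 0.5812 0.2217] yaw 63.5 open 0.0872 F [-1.2  0.8  0. ] tilt [-0.001 -0.001 -1.   ] | turn about tool z 73.0, (J7 -0.06)
```

>>> move_arm(moves=[[[-3.6, -3.0, -0.1], [0, 0, 5.6], 0], [[-3.9, -2.6, -0.1], [0, 0, 5.6], 0], [[-4.1, -2.3, -0.1], [0, 0, 5.6], 0], [[-4.3, -1.8, -0.1], [0, 0, 5.6], 0], [[-4.5, -1.4, -0.1], [0, 0, 5.6], 0]], newtons=10)

```text
clock: 0.65
position: [0.3849, 0.3651, 0.2274]
tool_rot: [-0.0, 0.46, 0.888, -0.0]
ft_force: [1.5, -0.2, 0.2]
opening: 0.0868
```

>>> move_arm(moves=[[[-4.6, -1.0, -0.1], [0, 0, 5.6], 0], [[-4.7, -0.5, -0.1], [0, 0, 5.6], 0], [[-4.7, 0, -0.1], [0, 0, 5.6], 0], [[-4.7, 0.4, -0.1], [0, 0, 5.6], 0], [[-4.6, 0.9, -0.1], [0, 0, 5.6], 0]])

```text
clock: 1.15
position: [0.4798, 0.1497, 0.2326]
tool_rot: [-0.0, 0.661, 0.75, 0.0]
ft_force: [0.4, 0.3, -0.3]
opening: 0.0868
```

>>> move_arm(moves=[[[-4.5, 1.3, -0.1], [0, 0, 5.6], 0], [[-4.4, 1.8, -0.1], [0, 0, 5.6], 0], [[-4.2, 2.2, -0.1], [0, 0, 5.6], 0], [[0, 0, 0], [0, 0, 0], 0], [[0, 0, 0], [0, 0, 0], 0]])

```text
clock: 1.65
position: [0.5369, 0.0208, 0.2352]
tool_rot: [-0.0, 0.763, 0.646, -0.0]
ft_force: [0.3, 0.3, -0.7]
opening: 0.0873
```

```bash

cat >> h.py <<'E'
def snap(n):
    c=manip.get_calibration("wrist"); p,d=manip.capture("wrist"); cv2.imwrite(f"pics/{n}.png",p); np.savez(f"pics/{n}.npz",d=d,K=c["K"],T=c["T"]); return p,d,c
E
python3 - <<'E'
from h import *
plan(.537,.019,.24,-9.5)
p,d,c=snap("stud1")
print(proj([.537,.0187,.063],c),proj([.537,.0187,.003],c), np.array(c["T"]).round(3).tolist())
E
```

```text
shift cm [-0.17  0.03 -0.48]  clock 1.65 pos [0.5369 0.0208 0.2352] yaw -9.5 open 0.0873 F [ 0.3  0.3 -0.7] tilt [-0.001  0.    -1.   ] | turn about tool z 0.0, (J7 -0.22)
[316.9210076  183.69793769] [316.96883667 170.60315916] [[0.986, -0.156, -0.05, 0.552], [-0.164, -0.941, -0.297, 0.104], [-0.001, 0.301, -0.953, 0.398], [0.0, 0.0, 0.0, 1.0]]
```

View pics/stud1.png

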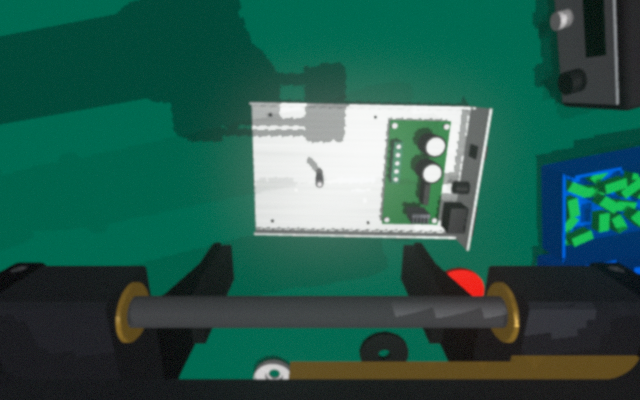

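```bash

python3 - <<'E'
from h import *
im=cv2.imread("pics/stud1.png"); cv2.imwrite("pics/z2.png",cv2.resize(im[155:200,290:350],None,fx=12,fy=12,interpolation=cv2.INTER_NEAREST))
d=np.load("pics/stud1.npz"); W=cloud(d["d"],d); m=(W[...,2]>.02)&(W[...,2]<.075); m[:,:290]=0;m[:,350:]=0;m[200:]=0;m[:155]=0
print(np.c_[np.argwhere(m),W[m].round(4)])
E
```

```text
[[1.710e+02 3.200e+02 5.409e-01 2.140e-02 2.020e-02]
 [1.720e+02 3.170e+02 5.375e-01 2.110e-02 2.140e-02]
 [1.720e+02 3.180e+02 5.387e-01 2.190e-02 2.590e-02]
 [1.720e+02 3.190e+02 5.397e-01 2.140e-02 2.440e-02]
 [1.720e+02 3.200e+02 5.408e-01 2.130e-02 2.460e-02]
 [1.720e+02 3.210e+02 5.418e-01 2.090e-02 2.360e-02]
 [1.730e+02 3.170e+02 5.374e-01 2.100e-02 2.590e-02]
 [1.730e+02 3.180e+02 5.386e-01 2.150e-02 2.890e-02]
 [1.730e+02 3.190e+02 5.397e-01 2.170e-02 3.050e-02]
 [1.730e+02 3.200e+02 5.408e-01 2.190e-02 3.200e-02]
 [1.730e+02 3.210e+02 5.418e-01 2.070e-02 2.770e-02]
 [1.730e+02 3.220e+02 5.428e-01 2.010e-02 2.560e-02]
 [1.740e+02 3.160e+02 5.361e-01 1.940e-02 2.270e-02]
 [1.740e+02 3.170e+02 5.375e-01 2.110e-02 3.120e-02]
 [1.740e+02 3.180e+02 5.386e-01 2.170e-02 3.430e-02]
 [1.740e+02 3.190e+02 5.397e-01 2.190e-02 3.600e-02]
 [1.740e+02 3.200e+02 5.408e-01 2.170e-02 3.600e-02]
 [1.740e+02 3.210e+02 5.418e-01 2.120e-02 3.430e-02]
 [1.740e+02 3.220e+02 5.427e-01 2.010e-02 3.040e-02]
 [1.750e+02 3.160e+02 5.362e-01 2.030e-02 3.140e-02]
 [1.750e+02 3.170e+02 5.374e-01 2.100e-0
[... 4401 characters left out ...]
6.340e-02]
 [1.850e+02 3.220e+02 5.417e-01 1.650e-02 6.270e-02]
 [1.850e+02 3.230e+02 5.427e-01 1.600e-02 6.160e-02]
 [1.860e+02 3.170e+02 5.366e-01 1.610e-02 6.190e-02]
 [1.860e+02 3.180e+02 5.377e-01 1.610e-02 6.260e-02]
 [1.860e+02 3.190e+02 5.387e-01 1.630e-02 6.390e-02]
 [1.860e+02 3.200e+02 5.396e-01 1.580e-02 6.280e-02]
 [1.860e+02 3.210e+02 5.406e-01 1.570e-02 6.310e-02]
 [1.860e+02 3.220e+02 5.415e-01 1.530e-02 6.200e-02]
 [1.860e+02 3.230e+02 5.425e-01 1.490e-02 6.120e-02]
 [1.870e+02 3.180e+02 5.374e-01 1.440e-02 6.000e-02]
 [1.870e+02 3.190e+02 5.384e-01 1.480e-02 6.210e-02]
 [1.870e+02 3.200e+02 5.394e-01 1.450e-02 6.170e-02]
 [1.870e+02 3.210e+02 5.404e-01 1.420e-02 6.100e-02]]
```

View pics/z2.png

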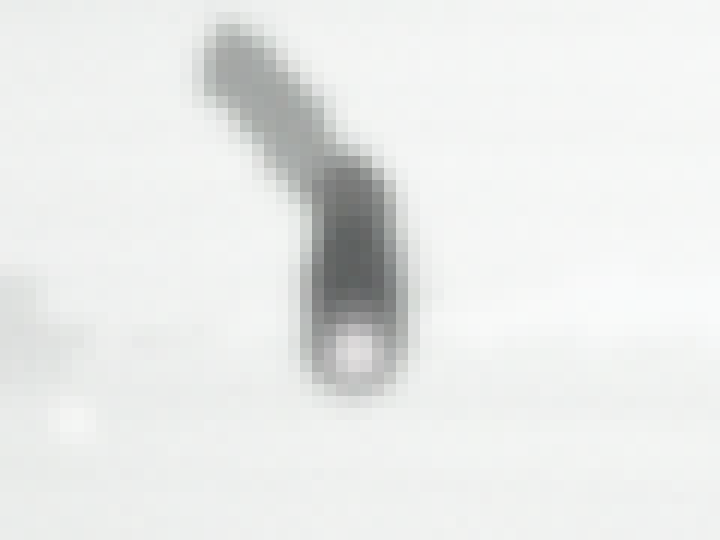

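```bash

python3 - <<'E'
from h import *
seq(.584,-.247,.2,-23,6)
E
```

```text
[[-4.31, 1.5, 0.58], [0, 0, np.float64(2.29)]]
[[-4.24, 1.67, 0.58], [0, 0, np.float64(2.29)]]
[[-4.17, 1.84, 0.58], [0, 0, np.float64(2.29)]]
[[-4.1, 2.01, 0.58], [0, 0, np.float64(2.29)]]
[[-4.01, 2.17, 0.58], [0, 0, np.float64(2.29)]]
[[-3.92, 2.33, 0.58], [0, 0, np.float64(2.29)]]
shift cm [-25.85   9.03   3.5 ]  clock 1.70 pos [0.5366 0.0226 0.2352] yaw -9.3 open 0.0870 F [-0.6  0.5  0.4] tilt [-0.001  0.001 -1.   ] | turn about tool z 13.7, (J7 -0.22)
```

>>> move_arm(moves=[[[-4.3, 1.5, 0.6], [0, 0, 2.3], 0], [[-4.2, 1.7, 0.6], [0, 0, 2.3], 0], [[-4.2, 1.8, 0.6], [0, 0, 2.3], 0], [[-4.1, 2.0, 0.6], [0, 0, 2.3], 0], [[-4.0, 2.2, 0.6], [0, 0, 2.3], 0]])

```text
clock: 2.2
position: [0.577, -0.2012, 0.2052]
tool_rot: [-0.001, 0.822, 0.569, 0.001]
ft_force: [1.1, 1.4, -0.8]
opening: 0.0873
```

>>> move_arm(moves=[[[-3.9, 2.3, 0.5], [0, 0, 2.2], 0], [[0, 0, 0], [0, 0, 0], 0], [[0, 0, 0], [0, 0, 0], 0]])

```text
clock: 2.5
position: [0.5839, -0.2461, 0.1996]
tool_rot: [-0.001, 0.834, 0.552, -0.0]
ft_force: [-0.0, 0.9, 0.3]
opening: 0.0865
```

```bash

python3 - <<'E'
from h import *
for i in range(4):
    s=manip.sense(); print(s["position"].round(4),s["joint_positions"].round(4),s["tool_rot"].round(4)); 
    c=manip.get_calibration("wrist"); print(np.array(c["T"])[:3,3].round(4))
    p,d,c=snap("base%d"%i)
    dk=lambda p:(p.max(-1)<110)&(p.max(-1)-p.min(-1)<40)
print(proj([.5838,-.2473,.006],c))
E
```

```text
[ 0.5839 -0.2461  0.1996] [-0.1679  0.3425  0.665   1.5469 -0.2154  1.3285  0.12  ] [-9.000e-04  8.338e-01  5.521e-01 -3.000e-04]
[ 0.6176 -0.1683  0.3623]
[ 0.5844 -0.2446  0.1999] [-0.1693  0.3415  0.6639  1.5471 -0.2156  1.3286  0.12  ] [-1.000e-03  8.331e-01  5.531e-01  2.000e-04]
[ 0.6178 -0.1668  0.3627]
[ 0.5847 -0.2439  0.2002] [-0.1701  0.3408  0.6635  1.5472 -0.2155  1.3285  0.1201] [-9.000e-04  8.328e-01  5.536e-01  5.000e-04]
[ 0.6179 -0.1662  0.363 ]
[ 0.5848 -0.2439  0.2005] [-0.1704  0.3404  0.6636  1.5471 -0.2153  1.3284  0.1201] [-7.000e-04  8.327e-01  5.537e-01  6.000e-04]
[ 0.6179 -0.1661  0.3633]
[317.26928878 180.18208864]
```

View pics/base3.png

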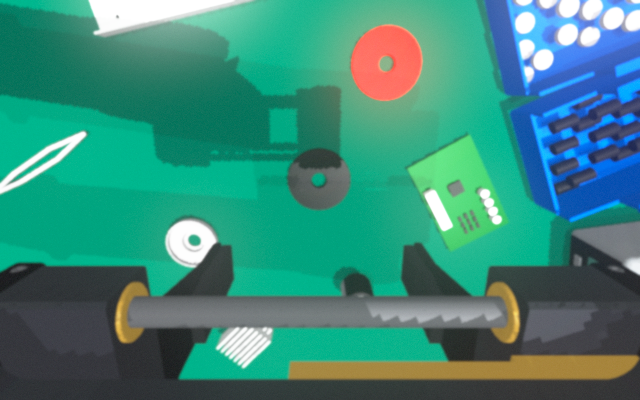

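```bash

cat >> h.py <<'E'
def lowsat(p): return (p.max(-1)-p.min(-1))<0.3*p.max(-1)+3
def wfit(n,u,v,R,z,f):
    im=cv2.imread(f"pics/{n}.png"); c=np.load(f"pics/{n}.npz")
    s,D,e=circ(im,c,u,v,z,R,f); 
    zz=cloud(c["d"],c)[v-R:v+R,u-R:u+R,2]
    print(n,s.round(4),"dia %.4f res %.4f zmax %.4f"%(D,e,np.percentile(zz,98))); return s
E
python3 - <<'E'
from h import *
for i in range(4): wfit("base%d"%i,319,180,42,.006,lowsat)
plan(.584,-.247,.1,-23)
E
```

```text
base0 [ 0.5855 -0.2473] dia 0.0632 res 0.0003 zmax 0.0078
base1 [ 0.5855 -0.2473] dia 0.0632 res 0.0003 zmax 0.0077
base2 [ 0.5854 -0.2473] dia 0.0633 res 0.0003 zmax 0.0077
base3 [ 0.5855 -0.2473] dia 0.0633 res 0.0003 zmax 0.0077
shift cm [-0.31  0.04 10.07]  clock 2.70 pos [ 0.5848 -0.2441  0.2007] yaw -22.8 open 0.0870 F [ 0.3 -0.8 -0.1] tilt [ 0.001  0.002 -1.   ] | turn about tool z 0.2, (J7 0.12)
```

>>> move_arm(moves=[[[-0.1, 0.0, 4.5], [0, 0, 0], 0], [[-0.2, 0.0, 4.5], [0, 0, 0], 0], [[0, 0, 4.5], [0, 0, 0], 0], [[0, 0, 3.0], [0, 0, 0], 0], [[0, 0, 0], [0, 0, 0], 0]])

```text
clock: 3.2
position: [0.5798, -0.2461, 0.0311]
tool_rot: [-0.004, 0.833, 0.553, -0.002]
ft_force: [-0.4, 0.8, 0.3]
opening: 0.087
```

>>> move_arm(moves=[[[0, 0, 0], [0, 0, 0], 0], [[0, 0, 0], [0, 0, 0], 0], [[0, 0, 0], [0, 0, 0], 0]])

```text
clock: 3.5
position: [0.5846, -0.2502, 0.0381]
tool_rot: [0.002, 0.834, 0.552, 0.001]
ft_force: [0.4, -0.6, -0.4]
opening: 0.0871
```

```bash

python3 - <<'E'
from h import *
plan(.5855,-.2473,.003,-23)
p,d,c=snap("base5")
print(proj([.5855,-.2473,.006],c),proj([.5855,-.2473,.03],c))
E
```

```text
shift cm [ 0.3  -0.04  3.51]  clock 3.50 pos [ 0.5846 -0.2502  0.0381] yaw -23.0 open 0.0871 F [ 0.4 -0.6 -0.4] tilt [ 0.004 -0.001 -1.   ] | turn about tool z 0.0, (J7 0.20)
[315.84933974 234.25787672] [315.87282898 251.64666873]
```

View pics/base5.png

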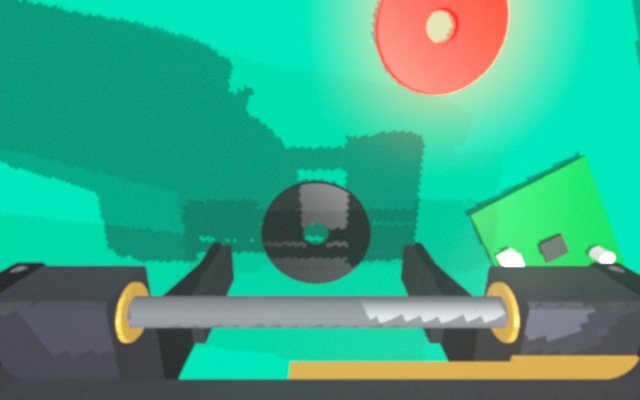

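>>> move_arm(moves=[[[0.1, 0, 0.8], [0, 0, 0], 0], [[0.1, 0, 0.8], [0, 0, 0], 0], [[0, 0, 0.6], [0, 0, 0], 0], [[0, 0, 0], [0, 0, 0], 0], [[0, 0, 0], [0, 0, 0], 0]])

```text
clock: 4.05
position: [0.5833, -0.248, 0.0131]
tool_rot: [-0.0, 0.834, 0.552, -0.0]
ft_force: [-0.2, 0.3, -0.1]
opening: 0.0869
```

>>> move_arm(moves=[[[0, 0, 0], [0, 0, 0], 0], [[0, 0, 0], [0, 0, 0], 0], [[0, 0, 0], [0, 0, 0], 0]])

```text
clock: 4.35
position: [0.5838, -0.2481, 0.0139]
tool_rot: [0.0, 0.834, 0.552, 0.0]
ft_force: [-0.0, -0.1, -1.0]
opening: 0.0873
```

```bash

python3 - <<'E'
from h import *
plan(.5855,-.2473,.003,-23)
p,d,c=snap("base6")
plan(.5855,-.2473,.003,-23)
wfit("base6",316,240,62,.006,lambda p:lowsat(p)&(np.arange(p.shape[0])[:,None]<112))
E
```

```text
shift cm [0.14 0.13 1.09]  clock 4.35 pos [ 0.5838 -0.2481  0.0139] yaw -23.0 open 0.0873 F [-0.  -0.1 -1. ] tilt [ 0.001 -0.    -1.   ] | turn about tool z -0.0, (J7 0.21)
shift cm [0.14 0.13 1.08]  clock 4.40 pos [ 0.5837 -0.248   0.0138] yaw -23.0 open 0.0871 F [ 0.1 -0.2  0.5] tilt [ 0. -0. -1.] | turn about tool z -0.0, (J7 0.21)
base6 [ 0.5865 -0.2443] dia 0.0604 res 0.0025 zmax 0.0984
```

View pics/base6.png

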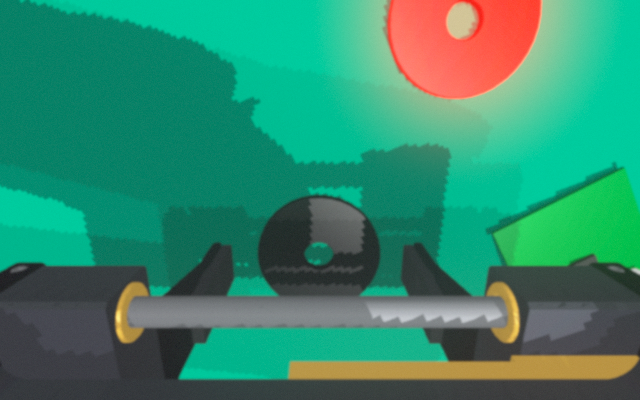

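>>> move_arm(moves=[[[0.1, 0.1, 0.5], [0, 0, 0], 0], [[0, 0, 0.5], [0, 0, 0], 0], [[0, 0, 0], [0, 0, 0], 0], [[0, 0, 0], [0, 0, 0], 0], [[0, 0, 0], [0, 0, 0], 0]])

```text
clock: 4.9
position: [0.5849, -0.2475, 0.0036]
tool_rot: [0.0, 0.834, 0.552, -0.0]
ft_force: [0.4, -0.8, 0.4]
opening: 0.0866
```

>>> move_arm(moves=[[[0, 0, 0], [0, 0, 0], 60], [[0, 0, 0], [0, 0, 0], 80], [[0, 0, 0], [0, 0, 0], 120], [[0, 0, 0], [0, 0, 0], 120], [[0, 0, 0], [0, 0, 0], 120]], newtons=12)

```text
clock: 5.4
position: [0.585, -0.2474, 0.0037]
tool_rot: [0.0, 0.834, 0.552, 0.0]
ft_force: [0.0, -0.2, 1.2]
opening: 0.0643
```

```bash

python3 - <<'E'
from h import *
plan(.5855,-.2473,.003,-23)
p,d,c=snap("base7")
plan(.5855,-.2473,.003,-23)
E
```

```text
shift cm [0.03 0.04 0.07]  clock 5.40 pos [ 0.585  -0.2474  0.0037] yaw -23.0 open 0.0643 F [ 0.  -0.2  1.2] tilt [ 0.  0. -1.] | turn about tool z -0.0, (J7 0.21)
shift cm [0.04 0.05 0.06]  clock 5.45 pos [ 0.5849 -0.2475  0.0036] yaw -23.0 open 0.0648 F [1.3 0.1 0.3] tilt [ 0.  0. -1.] | turn about tool z -0.0, (J7 0.21)
```

View pics/base7.png

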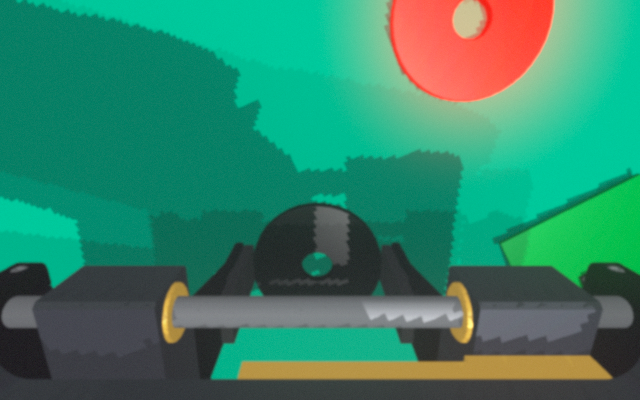

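```bash

cat >> h.py <<'E'
def intool(p,n):
    "world point -> tool frame (cm) using current pose"
    s=manip.sense(); q=s["tool_rot"]
    from scipy.spatial.transform import Rotation as Ro
    return (Ro.from_quat([q[1],q[2],q[3],q[0]]).inv().apply(np.asarray(p)-s["position"])*100).round(2)
E
python3 - <<'E'
from h import *
c=np.load("pics/base7.npz"); im=cv2.imread("pics/base7.png")
cv2.imwrite("pics/z3.png",cv2.resize(im[195:300,245:395],None,fx=5,fy=5))
print(ray(316.5,264,.006,c), intool(ray(316.5,264,.006,c),0))
E
```

```text
[ 0.58544927 -0.24640559  0.006     ] [ 0.12  0.01 -0.24]
```

View pics/z3.png

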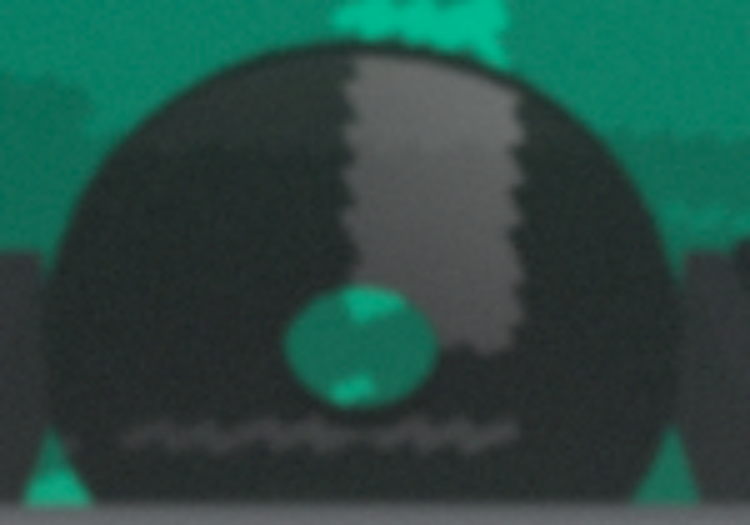

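>>> move_arm(moves=[[[0, 0, -1.0], [0, 0, 0], 120], [[0, 0, -2.5], [0, 0, 0], 120], [[0, 0, -4.0], [0, 0, 0], 120], [[0, 0, -4.0], [0, 0, 0], 120], [[0, 0, -2.0], [0, 0, 0], 120]])

```text
clock: 5.95
position: [0.5864, -0.2486, 0.1433]
tool_rot: [0.002, 0.834, 0.552, 0.002]
ft_force: [1.4, 0.6, -0.2]
opening: 0.0645
```

```bash

python3 - <<'E'
from h import *
seq(.539,.0172,.14,-9.5,10)
E
```

```text
[[2.26, -1.48, 0.03], [0, 0, np.float64(-1.35)]]
[[2.29, -1.42, 0.03], [0, 0, np.float64(-1.35)]]
[[2.33, -1.37, 0.03], [0, 0, np.float64(-1.35)]]
[[2.36, -1.31, 0.03], [0, 0, np.float64(-1.35)]]
[[2.39, -1.26, 0.03], [0, 0, np.float64(-1.35)]]
[[2.42, -1.2, 0.03], [0, 0, np.float64(-1.35)]]
[[2.45, -1.14, 0.03], [0, 0, np.float64(-1.35)]]
[[2.47, -1.08, 0.03], [0, 0, np.float64(-1.35)]]
[[2.5, -1.03, 0.03], [0, 0, np.float64(-1.35)]]
[[2.52, -0.97, 0.03], [0, 0, np.float64(-1.35)]]
shift cm [ 22.6  -14.77   0.26]  clock 5.95 pos [ 0.5864 -0.2486  0.1433] yaw -23.0 open 0.0645 F [ 1.4  0.6 -0.2] tilt [ 0.006 -0.002 -1.   ] | turn about tool z -13.5, (J7 0.14)
```

>>> move_arm(moves=[[[2.3, -1.5, 0], [0, 0, -1.4], 120], [[2.3, -1.4, 0], [0, 0, -1.4], 120], [[2.3, -1.4, 0], [0, 0, -1.4], 120], [[2.4, -1.3, 0], [0, 0, -1.4], 120], [[2.4, -1.3, 0], [0, 0, -1.4], 120]])

```text
clock: 6.45
position: [0.5604, -0.1129, 0.1394]
tool_rot: [0.0, 0.799, 0.602, 0.0]
ft_force: [1.0, 0.4, -0.6]
opening: 0.0646
```

>>> move_arm(moves=[[[2.4, -1.2, 0], [0, 0, -1.3], 120], [[2.4, -1.1, 0], [0, 0, -1.3], 120], [[2.5, -1.1, 0], [0, 0, -1.3], 120], [[2.5, -1.0, 0], [0, 0, -1.3], 120], [[2.5, -1.0, 0], [0, 0, -1.3], 120]])

```text
clock: 6.95
position: [0.5364, 0.0194, 0.1394]
tool_rot: [0.0, 0.763, 0.646, 0.001]
ft_force: [0.1, -0.2, -0.3]
opening: 0.0644
```

>>> move_arm(moves=[[[0, 0, 0], [0, 0, 0], 120], [[0, 0, 0], [0, 0, 0], 120], [[0, 0, 0], [0, 0, 0], 120], [[0, 0, 0], [0, 0, 0], 120], [[0, 0, 0], [0, 0, 0], 120]])

```text
clock: 7.45
position: [0.5367, 0.0174, 0.1386]
tool_rot: [0.0, 0.764, 0.645, -0.0]
ft_force: [0.5, 0.1, -0.1]
opening: 0.0647
```

```bash

python3 - <<'E'
from h import *
plan(.539,.0172,.1,-9.5)
p,d,c=snap("base8")
plan(.539,.0172,.1,-9.5)
E
```

```text
shift cm [0.02 0.23 3.86]  clock 7.45 pos [0.5367 0.0174 0.1386] yaw -9.6 open 0.0647 F [ 0.5  0.1 -0.1] tilt [ 0. -0. -1.] | turn about tool z -0.1, (J7 -0.18)
shift cm [0.   0.24 3.86]  clock 7.50 pos [0.5366 0.0176 0.1386] yaw -9.6 open 0.0647 F [ 0.8 -1.3  0.2] tilt [ 0. -0. -1.] | turn about tool z -0.1, (J7 -0.18)
```

View pics/base8.png

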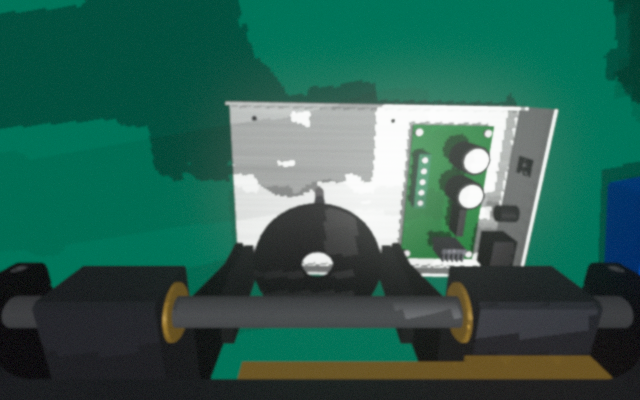

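>>> move_arm(moves=[[[0, 0.2, 1.0], [0, 0, 0], 120], [[0, 0, 1.5], [0, 0, 0], 120], [[0, 0, 1.5], [0, 0, 0], 120], [[0, 0, 1.0], [0, 0, 0], 120], [[0, 0, 0], [0, 0, 0], 120]])

```text
clock: 8.0
position: [0.5367, 0.018, 0.0861]
tool_rot: [-0.001, 0.763, 0.646, -0.002]
ft_force: [-0.4, -0.3, 0.2]
opening: 0.0647
```

>>> move_arm(moves=[[[0, 0, 0], [0, 0, 0], 120], [[0, 0, 0], [0, 0, 0], 120], [[0, 0, 0], [0, 0, 0], 120], [[0, 0, 0], [0, 0, 0], 120]])

```text
clock: 8.4
position: [0.5389, 0.0182, 0.0891]
tool_rot: [0.0, 0.763, 0.646, 0.001]
ft_force: [0.4, 0.3, 0.0]
opening: 0.0646
```

```bash

python3 - <<'E'
from h import *
p,d,c=snap("base9")
plan(.539,.0172,.07,-9.5)
a=cv2.resize(p[190:300,245:395],None,fx=5,fy=5)
p2,_=manip.capture("scene"); cv2.imwrite("pics/sc9.png",p2)
cv2.imwrite("pics/z4.png",a)
cv2.imwrite("pics/z5.png",cv2.resize(p2[150:260,250:370],None,fx=5,fy=5))
E
```

```text
shift cm [-0.1   0.03  1.9 ]  clock 8.45 pos [0.5388 0.0182 0.089 ] yaw -9.5 open 0.0646 F [ 0.3 -0.2  0.1] tilt [ 0.001  0.    -1.   ] | turn about tool z -0.0, (J7 -0.15)
```

View pics/z4.png

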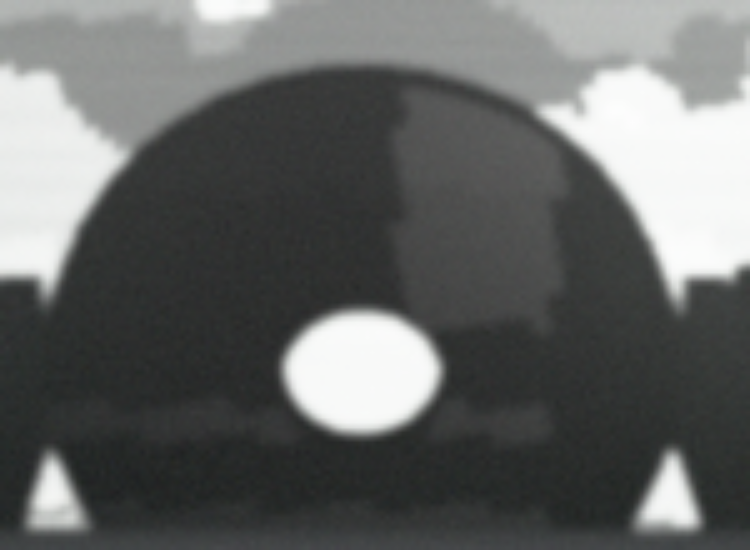

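View pics/z5.png

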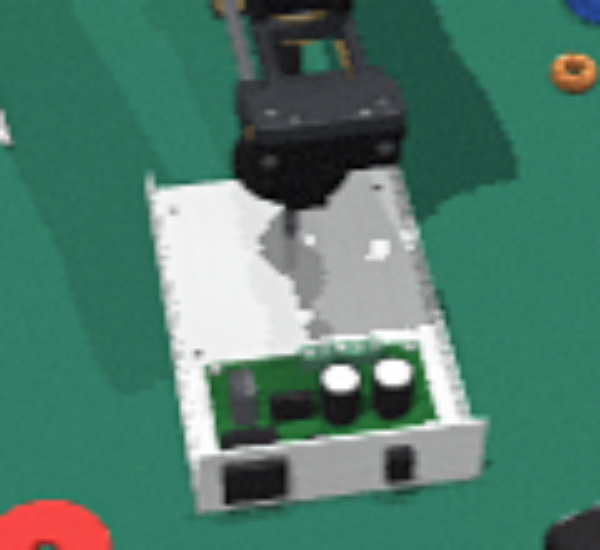

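>>> move_arm(moves=[[[-0.1, 0, 0.5], [0, 0, 0], 120], [[0, 0, 0.7], [0, 0, 0], 120], [[0, 0, 0.6], [0, 0, 0], 120], [[0, 0, 0], [0, 0, 0], 120], [[0, 0, 0], [0, 0, 0], 120]])

```text
clock: 9.0
position: [0.5381, 0.0171, 0.0702]
tool_rot: [-0.0, 0.763, 0.646, -0.0]
ft_force: [-0.0, 0.7, 0.1]
opening: 0.0645
```

```bash

python3 - <<'E'
from h import *
p,d,c=snap("base10")
plan(.539,.0172,.07,-9.5)
a=cv2.resize(p[190:300,245:395],None,fx=5,fy=5)
cv2.imwrite("pics/z6.png",a)
print(proj([.5393,.0182,.063],c),proj([.5393,.0182,.072],c))
E
```

```text
shift cm [0.01 0.06 0.05]  clock 9.05 pos [0.5384 0.0172 0.0705] yaw -9.5 open 0.0647 F [-0.3  0.7 -0.5] tilt [-0. -0. -1.] | turn about tool z -0.0, (J7 -0.14)
[317.79933927 255.25623571] [317.8250242  263.13408336]
```

View pics/z6.png

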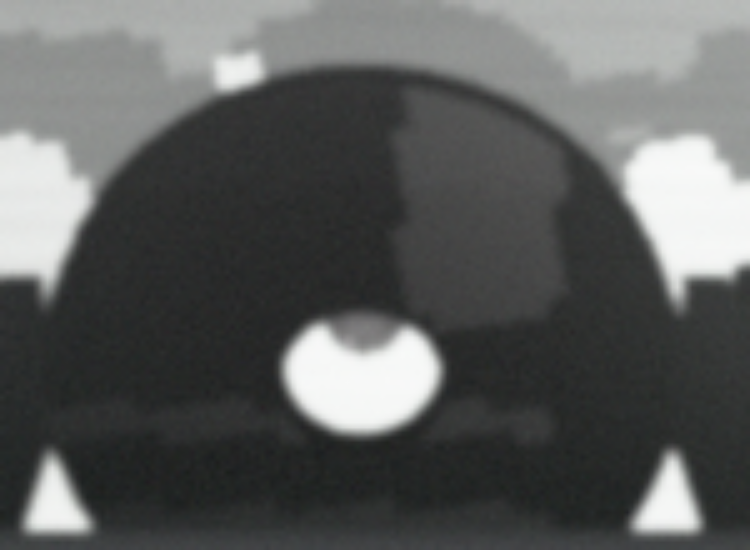

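>>> move_arm(moves=[[[0, 0.05, 1.0], [0, 0, 0], 120], [[0, 0, 1.0], [0, 0, 0], 120], [[0, 0, 1.0], [0, 0, 0], 120], [[0, 0, 1.0], [0, 0, 0], 120], [[0, 0, 0.5], [0, 0, 0], 120]])

```text
clock: 9.55
position: [0.5379, 0.017, 0.0239]
tool_rot: [-0.0, 0.763, 0.646, -0.001]
ft_force: [-0.3, -0.2, 0.1]
opening: 0.0647
```

>>> move_arm(moves=[[[0, 0, 0.5], [0, 0, 0], 120], [[0, 0, 0.4], [0, 0, 0], 120], [[0, 0, 0], [0, 0, 0], 120], [[0, 0, 0], [0, 0, 0], 120], [[0, 0, 0], [0, 0, 0], 120]])

```text
clock: 10.05
position: [0.5392, 0.0172, 0.017]
tool_rot: [0.0, 0.763, 0.646, 0.0]
ft_force: [-0.6, -0.0, -0.4]
opening: 0.0645
```

```bash

python3 - <<'E'
from h import *
p,d,c=snap("base11")
plan(.539,.0172,.0066,-9.5)
a=cv2.resize(p[190:300,245:395],None,fx=5,fy=5)
cv2.imwrite("pics/z7.png",a)
print(proj([.5393,.0182,.063],c),proj([.5393,.0182,.012],c))
E
```

```text
shift cm [ 0.   -0.02  1.04]  clock 10.10 pos [0.5392 0.0171 0.017 ] yaw -9.5 open 0.0651 F [ 0.7  0.6 -0.8] tilt [ 0.001  0.    -1.   ] | turn about tool z -0.0, (J7 -0.10)
[315.36704553 316.60839744] [315.72777567 257.48157755]
```

View pics/z7.png

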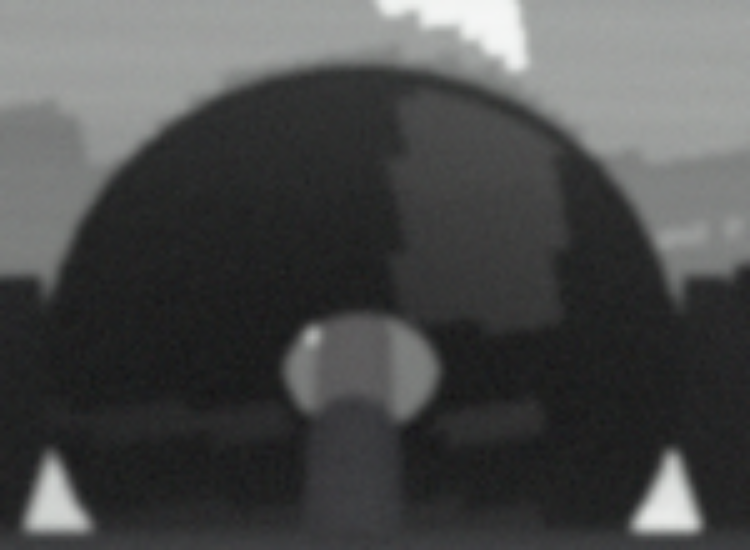

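>>> move_arm(moves=[[[0, -0.08, 0.4], [0, 0, 0], 120], [[0, 0, 0.3], [0, 0, 0], 120], [[0, 0, 0.2], [0, 0, 0], 120], [[0, 0, 0.1], [0, 0, 0], 120], [[0, 0, 0], [0, 0, 0], 120]])

```text
clock: 10.6
position: [0.538, 0.0173, 0.0066]
tool_rot: [-0.0, 0.763, 0.646, -0.0]
ft_force: [-0.2, 0.5, 0.5]
opening: 0.0645
```

>>> move_arm(moves=[[[0, 0, 0], [0, 0, 0], 120], [[0, 0, 0], [0, 0, 0], 120], [[0, 0, 0], [0, 0, 0], 120]])

```text
clock: 10.9
position: [0.5381, 0.0173, 0.0066]
tool_rot: [0.0, 0.763, 0.646, 0.0]
ft_force: [-0.2, -0.7, 0.5]
opening: 0.0647
```

```bash

python3 - <<'E'
from h import *
plan(.539,.0172,.0066,-9.5)
E
```

```text
shift cm [ 0.01  0.09 -0.  ]  clock 10.90 pos [0.5381 0.0173 0.0066] yaw -9.5 open 0.0647 F [-0.2 -0.7  0.5] tilt [ 0.  0. -1.] | turn about tool z -0.0, (J7 -0.09)
```

>>> move_arm(moves=[[[0, 0, 0.05], [0, 0, 0], 120], [[0, 0, 0], [0, 0, 0], 120], [[0, 0, 0], [0, 0, 0], 100], [[0, 0, 0], [0, 0, 0], 60], [[0, 0, 0], [0, 0, 0], 0]])

```text
clock: 11.4
position: [0.5382, 0.0173, 0.006]
tool_rot: [0.0, 0.763, 0.646, 0.0]
ft_force: [0.7, -0.5, -0.5]
opening: 0.0696
```

>>> move_arm(moves=[[[0, 0, 0], [0, 0, 0], 0], [[0, 0, 0], [0, 0, 0], 0], [[0, 0, -0.5], [0, 0, 0], 0], [[0, 0, -2.0], [0, 0, 0], 0], [[0, 0, -3.0], [0, 0, 0], 0]])

```text
clock: 11.9
position: [0.5365, 0.017, 0.0604]
tool_rot: [-0.001, 0.763, 0.646, -0.002]
ft_force: [0.0, 0.7, -1.2]
opening: 0.0867
```

>>> move_arm(moves=[[[0, 0, -4.0], [0, 0, 0], 0], [[0, 0, -4.0], [0, 0, 0], 0], [[0, 0, -2.0], [0, 0, 0], 0], [[0, 0, 0], [0, 0, 0], 0], [[0, 0, 0], [0, 0, 0], 0]])

```text
clock: 12.4
position: [0.538, 0.0173, 0.1611]
tool_rot: [0.0, 0.763, 0.646, 0.0]
ft_force: [-0.4, -0.4, -0.6]
opening: 0.0873
```

```bash

python3 - <<'E'
from h import *
p,d,c=snap("base12")
a=cv2.resize(p[120:280,230:410],None,fx=4,fy=4)
cv2.imwrite("pics/z8.png",a)
seq(.5666,.3964,.2,35,9)
E
```

```text
[[4.21, -0.38, -0.44], [0, 0, np.float64(-4.95)]]
[[4.23, -0.01, -0.44], [0, 0, np.float64(-4.95)]]
[[4.21, 0.35, -0.44], [0, 0, np.float64(-4.95)]]
[[4.16, 0.71, -0.44], [0, 0, np.float64(-4.95)]]
[[4.09, 1.07, -0.44], [0, 0, np.float64(-4.95)]]
[[3.98, 1.42, -0.44], [0, 0, np.float64(-4.95)]]
[[3.84, 1.76, -0.44], [0, 0, np.float64(-4.95)]]
[[3.68, 2.08, -0.44], [0, 0, np.float64(-4.95)]]
[[3.48, 2.39, -0.44], [0, 0, np.float64(-4.95)]]
shift cm [37.88 -3.38 -3.99]  clock 12.45 pos [0.5373 0.0172 0.1601] yaw -9.5 open 0.0869 F [ 0.4 -0.3 -0.7] tilt [-0.001 -0.    -1.   ] | turn about tool z -44.5, (J7 -0.19)
```

View pics/z8.png

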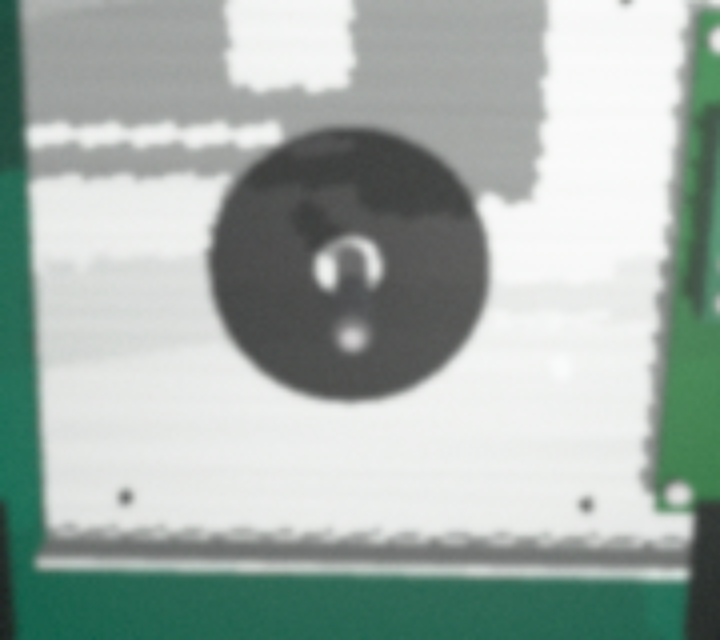

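Pad lies flat around the stud (zoom centre ~(350,265), stud concentric). Next, the toroid.

>>> move_arm(moves=[[[4.2, -0.4, -0.5], [0, 0, -5], 0], [[4.2, 0, -0.5], [0, 0, -5], 0], [[4.2, 0.4, -0.4], [0, 0, -5], 0], [[4.2, 0.7, -0.4], [0, 0, -5], 0], [[4.1, 1.1, -0.4], [0, 0, -5], 0]])

```text
clock: 12.95
position: [0.5532, 0.2293, 0.1811]
tool_rot: [-0.001, 0.604, 0.797, -0.002]
ft_force: [0.4, 0.4, -0.5]
opening: 0.0871
```

>>> move_arm(moves=[[[4.0, 1.4, -0.4], [0, 0, -5], 0], [[3.8, 1.8, -0.4], [0, 0, -5], 0], [[3.7, 2.1, -0.4], [0, 0, -5], 0], [[3.5, 2.4, -0.4], [0, 0, -4.5], 0], [[0, 0, 0], [0, 0, 0], 0]])

```text
clock: 13.45
position: [0.5629, 0.405, 0.1959]
tool_rot: [-0.003, 0.457, 0.889, -0.0]
ft_force: [-0.9, 0.2, 0.1]
opening: 0.0869
```

>>> move_arm(moves=[[[0, 0, 0], [0, 0, 0], 0], [[0, 0, 0], [0, 0, 0], 0], [[0, 0, 0], [0, 0, 0], 0], [[0, 0, 0], [0, 0, 0], 0]])

```text
clock: 13.85
position: [0.5671, 0.3954, 0.1991]
tool_rot: [0.0, 0.463, 0.886, -0.0]
ft_force: [-0.7, 0.3, -0.0]
opening: 0.0871
```

```bash

python3 - <<'E'
from h import *
p,d,c=snap("tor1")
plan(.5666,.3964,.2,35)
print(proj([.5666,.3964,.032],c))
E
```

```text
shift cm [ 0.08  0.   -0.07]  clock 13.90 pos [0.567  0.3957 0.1993] yaw 34.9 open 0.0873 F [-0.   0.5 -0.2] tilt [ 0. -0. -1.] | turn about tool z -0.1, (J7 0.03)
[315.67484976 180.98702678]
```

View pics/tor1.png

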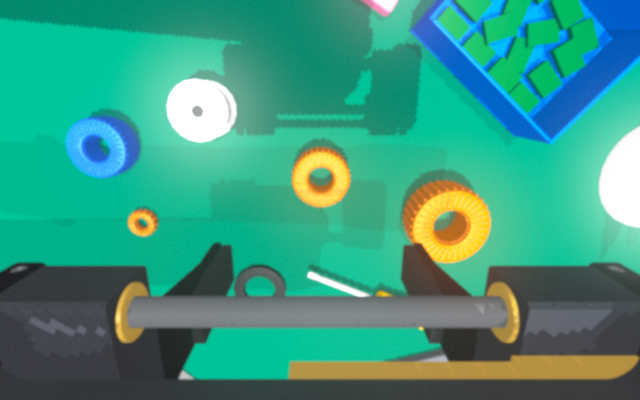

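```bash

python3 - <<'E'
from h import *
c=np.load("pics/tor1.npz"); W=cloud(c["d"],c)[135:225,280:365]
m=(W[...,2]>.02)&(W[...,2]<.05); q=W[m]; print("ztop",np.percentile(q[:,2],[50,90,98]).round(4))
t=q[q[:,2]>.022].copy()
h=cv2.convexHull(t[:,:2].astype(np.float32))[:,0]; 
A=np.c_[2*h,np.ones(len(h))]; s=np.linalg.lstsq(A,(h**2).sum(1),rcond=None)[0]; print(s[:2].round(4), 2*np.sqrt(s[2]+s[0]**2+s[1]**2))
wfit("tor1",321,178,40,.026,lambda p:(p[...,2]>p[...,0]+60)&(p[...,2]>p[...,1]-10))
E
```

```text
ztop [0.0314 0.0326 0.0333]
[0.5703 0.4002] 0.057266746146719866
tor1 [0.5695 0.4007] dia 0.0585 res 0.0007 zmax 0.0330
```

```bash

python3 - <<'E'
from h import *
plan(.570,.400,.05,35)
E
```

```text
shift cm [ 0.18  0.49 14.93]  clock 13.90 pos [0.567  0.3957 0.1993] yaw 34.9 open 0.0873 F [-0.   0.5 -0.2] tilt [ 0. -0. -1.] | turn about tool z -0.1, (J7 0.03)
```

>>> move_arm(moves=[[[0.2, 0.2, 2.5], [0, 0, 0], 0], [[0, 0.3, 3.5], [0, 0, 0], 0], [[0, 0, 3.5], [0, 0, 0], 0], [[0, 0, 3.0], [0, 0, 0], 0], [[0, 0, 2.0], [0, 0, 0], 0]])

```text
clock: 14.4
position: [0.5685, 0.4002, 0.0515]
tool_rot: [-0.001, 0.462, 0.887, -0.001]
ft_force: [-0.2, 0.1, -0.2]
opening: 0.0872
```

>>> move_arm(moves=[[[0, 0, 0.5], [0, 0, 0], 0], [[0, 0, 0], [0, 0, 0], 0], [[0, 0, 0], [0, 0, 0], 0], [[0, 0, 0], [0, 0, 0], 0], [[0, 0, 0], [0, 0, 0], 0]])

```text
clock: 14.9
position: [0.5704, 0.402, 0.0506]
tool_rot: [0.0, 0.462, 0.887, 0.001]
ft_force: [-0.2, 0.8, 0.5]
opening: 0.0871
```

```bash

python3 - <<'E'
from h import *
p,d,c=snap("tor2")
plan(.570,.400,.01,35)
print(proj([.570,.4,.032],c))
E
```

```text
shift cm [-0.15 -0.13  4.03]  clock 14.95 pos [0.5701 0.4019 0.0503] yaw 35.0 open 0.0868 F [-0.1 -1.   0.3] tilt [ 0.001  0.001 -1.   ] | turn about tool z -0.0, (J7 0.04)
[312.15668953 249.35418887]
```

View pics/tor2.png

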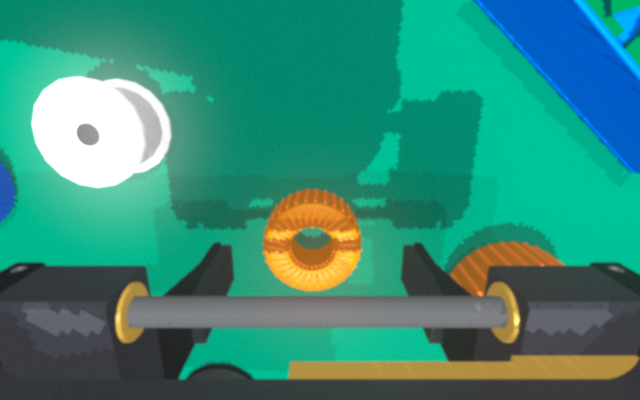

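```bash

cat >> h.py <<'E'
def dfit(n,box,z0,z1,q=None):
    c=np.load(f"pics/{n}.npz"); u0,u1,v0,v1=box
    W=cloud(c["d"],c)[v0:v1,u0:u1].reshape(-1,3); W=W[(W[:,2]>z0)&(W[:,2]<z1)]
    h=cv2.convexHull(W[:,:2].astype(np.float32))[:,0]
    A=np.c_[2*h,np.ones(len(h))]; s=np.linalg.lstsq(A,(h**2).sum(1),rcond=None)[0]
    print(n,s[:2].round(4),"dia %.4f"%(2*np.sqrt(s[2]+s[0]**2+s[1]**2)),"z",np.percentile(W[:,2],[50,98]).round(4)); return s[:2]
E
python3 - <<'E'
from h import *
s=dfit("tor2",(255,370,180,295),.02,.05)
s=dfit("tor2",(255,370,180,295),.028,.05)
im=cv2.imread("pics/tor2.png");cv2.imwrite("pics/z9.png",cv2.resize(im[175:300,245:380],None,fx=5,fy=5))
plan(*s,.006,35)
E
```

```text
tor2 [0.57   0.4001] dia 0.0575 z [0.0313 0.0331]
tor2 [0.57   0.4003] dia 0.0568 z [0.0314 0.0331]
shift cm [-0.12 -0.11  4.43]  clock 14.95 pos [0.5701 0.4019 0.0503] yaw 35.0 open 0.0868 F [-0.1 -1.   0.3] tilt [ 0.001  0.001 -1.   ] | turn about tool z -0.0, (J7 0.04)
```

View pics/z9.png

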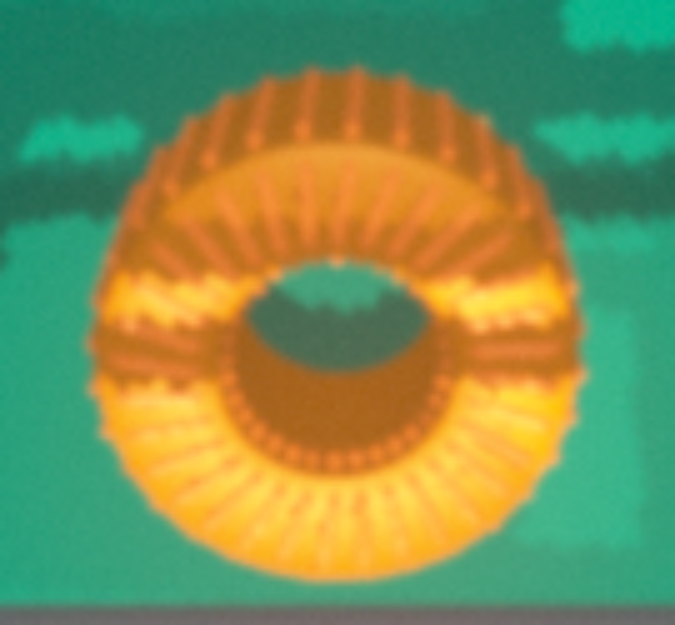

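>>> move_arm(moves=[[[-0.1, -0.1, 0.8], [0, 0, 0], 0], [[0, 0, 1.2], [0, 0, 0], 0], [[0, 0, 1.2], [0, 0, 0], 0], [[0, 0, 0.8], [0, 0, 0], 0], [[0, 0, 0.2], [0, 0, 0], 0]])

```text
clock: 15.45
position: [0.5682, 0.3992, 0.0047]
tool_rot: [-0.001, 0.462, 0.887, -0.002]
ft_force: [0.5, -0.5, 0.6]
opening: 0.0871
```

>>> move_arm(moves=[[[0, 0, 0], [0, 0, 0], 0], [[0, 0, 0], [0, 0, 0], 0], [[0, 0, 0], [0, 0, 0], 0], [[0, 0, 0], [0, 0, 0], 0]])

```text
clock: 15.85
position: [0.5697, 0.4003, 0.0077]
tool_rot: [0.0, 0.462, 0.887, 0.001]
ft_force: [-0.2, -0.2, 0.9]
opening: 0.0869
```

```bash

python3 - <<'E'
from h import *
plan(.57,.4002,.006,35)
E
```

```text
shift cm [-0.03  0.02  0.17]  clock 15.85 pos [0.5697 0.4003 0.0077] yaw 35.0 open 0.0869 F [-0.2 -0.2  0.9] tilt [ 0.001  0.001 -1.   ] | turn about tool z -0.0, (J7 0.05)
```

>>> move_arm(moves=[[[0, 0, 0], [0, 0, 0], 70], [[0, 0, 0], [0, 0, 0], 100], [[0, 0, 0], [0, 0, 0], 150], [[0, 0, 0], [0, 0, 0], 150], [[0, 0, 0], [0, 0, 0], 150]], newtons=30)

```text
clock: 16.35
position: [0.5692, 0.4, 0.0071]
tool_rot: [-0.0, 0.462, 0.887, -0.0]
ft_force: [-1.4, -0.5, -0.6]
opening: 0.0578
```

>>> move_arm(moves=[[[0, 0, 0], [0, 0, 0], 150], [[0, 0, 0], [0, 0, 0], 150]])

```text
clock: 16.55
position: [0.5692, 0.4, 0.0071]
tool_rot: [-0.0, 0.462, 0.887, -0.0]
ft_force: [-0.5, -0.4, 0.8]
opening: 0.0576
```

```bash

python3 - <<'E'
from h import *
p,d,c=snap("tor3")
plan(.57,.4002,.006,35)
s=dfit("tor3",(255,370,180,295),.026,.04)
print(intool([*s,.032],0))
cv2.imwrite("pics/z10.png",cv2.resize(p[185:305,235:395],None,fx=4,fy=4))
E
```

```text
shift cm [-0.03  0.08  0.11]  clock 16.60 pos [0.5692 0.4    0.0071] yaw 35.0 open 0.0576 F [-1.  -0.1  0.7] tilt [-0. -0. -1.] | turn about tool z -0.0, (J7 0.05)
tor3 [0.5666 0.4022] dia 0.0518 z [0.0314 0.0331]
[ 0.33 -0.08 -2.49]
```

View pics/z10.png

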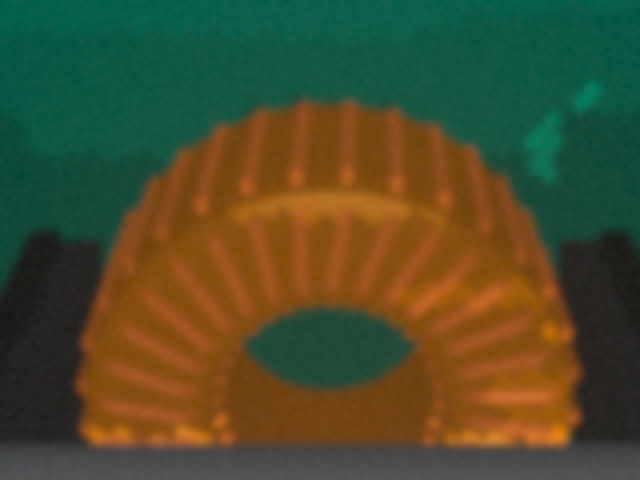

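>>> move_arm(moves=[[[0, 0, -1.0], [0, 0, 0], 150], [[0, 0, -2.5], [0, 0, 0], 150], [[0, 0, -4.0], [0, 0, 0], 150], [[0, 0, -3.5], [0, 0, 0], 150], [[0, 0, -1.5], [0, 0, 0], 150]])

```text
clock: 17.1
position: [0.5712, 0.4012, 0.1366]
tool_rot: [0.001, 0.462, 0.887, 0.003]
ft_force: [0.4, -0.2, -2.8]
opening: 0.0577
```

```bash

python3 - <<'E'
from h import *
seq(.5385,.0182,.13,-9.5,12)
E
```

```text
[[-2.46, -2.05, 0.04], [0, 0, np.float64(3.71)]]
[[-2.59, -1.89, 0.04], [0, 0, np.float64(3.71)]]
[[-2.7, -1.72, 0.04], [0, 0, np.float64(3.71)]]
[[-2.81, -1.54, 0.04], [0, 0, np.float64(3.71)]]
[[-2.9, -1.36, 0.04], [0, 0, np.float64(3.71)]]
[[-2.98, -1.17, 0.04], [0, 0, np.float64(3.71)]]
[[-3.05, -0.97, 0.04], [0, 0, np.float64(3.71)]]
[[-3.11, -0.77, 0.04], [0, 0, np.float64(3.71)]]
[[-3.15, -0.57, 0.04], [0, 0, np.float64(3.71)]]
[[-3.18, -0.36, 0.04], [0, 0, np.float64(3.71)]]
[[-3.2, -0.16, 0.04], [0, 0, np.float64(3.71)]]
[[-3.2, 0.05, 0.04], [0, 0, np.float64(3.71)]]
shift cm [-29.51 -24.63   0.5 ]  clock 17.10 pos [0.5712 0.4012 0.1366] yaw 35.0 open 0.0577 F [ 0.4 -0.2 -2.8] tilt [ 0.005  0.004 -1.   ] | turn about tool z 44.5, (J7 0.03)
```

>>> move_arm(moves=[[[-2.4, -2.0, 0], [0, 0, 3.7], 150], [[-2.6, -1.9, 0], [0, 0, 3.7], 150], [[-2.7, -1.7, 0], [0, 0, 3.7], 150], [[-2.8, -1.5, 0], [0, 0, 3.7], 150], [[-2.9, -1.4, 0], [0, 0, 3.7], 150]])

```text
clock: 17.6
position: [0.5551, 0.2398, 0.131]
tool_rot: [-0.0, 0.6, 0.8, -0.001]
ft_force: [0.7, -1.1, -3.3]
opening: 0.0578
```

>>> move_arm(moves=[[[-3.0, -1.2, 0], [0, 0, 3.7], 150], [[-3.0, -1.0, 0], [0, 0, 3.7], 150], [[-3.1, -0.8, 0], [0, 0, 3.7], 150], [[-3.1, -0.6, 0], [0, 0, 3.7], 150], [[-3.2, -0.4, 0], [0, 0, 3.7], 150]])

```text
clock: 18.1
position: [0.5402, 0.0802, 0.1318]
tool_rot: [-0.0, 0.721, 0.693, -0.0]
ft_force: [-0.0, -0.0, -2.9]
opening: 0.0578
```

>>> move_arm(moves=[[[-3.2, -0.2, 0], [0, 0, 3.7], 150], [[-3.0, 0, 0], [0, 0, 3.7], 150], [[0, 0, 0], [0, 0, 0], 150], [[0, 0, 0], [0, 0, 0], 150], [[0, 0, 0], [0, 0, 0], 150]])

```text
clock: 18.6
position: [0.5347, 0.0212, 0.1321]
tool_rot: [-0.0, 0.763, 0.647, 0.0]
ft_force: [0.0, -0.1, -3.3]
opening: 0.0577
```

>>> move_arm(moves=[[[0, 0, 0], [0, 0, 0], 150], [[0, 0, 0], [0, 0, 0], 150], [[0, 0, 0], [0, 0, 0], 150]])

```text
clock: 18.9
position: [0.5346, 0.0211, 0.132]
tool_rot: [-0.0, 0.762, 0.647, -0.0]
ft_force: [-0.9, 0.0, -3.1]
opening: 0.058
```

```bash

python3 - <<'E'
from h import *
p,d,c=snap("tor4")
plan(.5385,.0182,.085,-9.5)
E
```

```text
shift cm [-0.22  0.43  4.7 ]  clock 18.95 pos [0.5346 0.021  0.132 ] yaw -9.4 open 0.0577 F [-0.4 -0.5 -3.2] tilt [-0.  0. -1.] | turn about tool z 0.1, (J7 -0.18)
```

View pics/tor4.png

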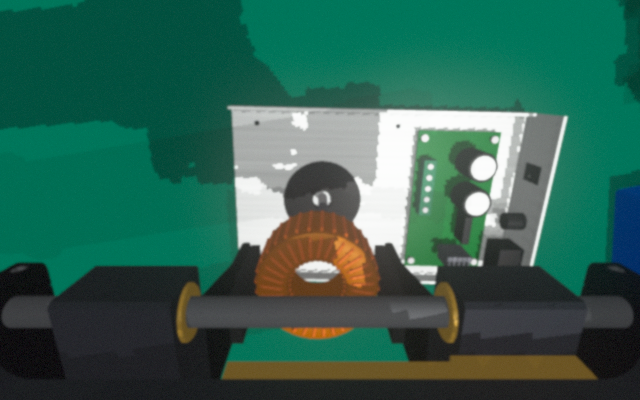

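>>> move_arm(moves=[[[-0.1, 0.2, 0.8], [0, 0, 0], 150], [[-0.1, 0.2, 1.2], [0, 0, 0], 150], [[0, 0, 1.2], [0, 0, 0], 150], [[0, 0, 0.8], [0, 0, 0], 150], [[0, 0, 0.5], [0, 0, 0], 150]])

```text
clock: 19.45
position: [0.5373, 0.0177, 0.0854]
tool_rot: [-0.001, 0.763, 0.647, -0.001]
ft_force: [0.0, -0.5, -2.7]
opening: 0.0577
```

>>> move_arm(moves=[[[0, 0, 0], [0, 0, 0], 150], [[0, 0, 0], [0, 0, 0], 150], [[0, 0, 0], [0, 0, 0], 150], [[0, 0, 0], [0, 0, 0], 150]])

```text
clock: 19.85
position: [0.5386, 0.018, 0.0876]
tool_rot: [0.0, 0.763, 0.647, 0.001]
ft_force: [-0.7, 0.6, -2.0]
opening: 0.0582
```

```bash

python3 - <<'E'
from h import *
p,d,c=snap("tor5")
plan(.5385,.0182,.05,-9.5)
print(proj([.5385,.0182,.063],c))
cv2.imwrite("pics/z11.png",cv2.resize(p[185:305,235:395],None,fx=4,fy=4))
E
```

```text
shift cm [ 0.02 -0.01  3.75]  clock 19.90 pos [0.5385 0.018  0.0875] yaw -9.4 open 0.0580 F [-0.5  0.1 -3.3] tilt [ 0.001  0.    -1.   ] | turn about tool z 0.1, (J7 -0.15)
[315.71243982 243.58868121]
```

View pics/z11.png

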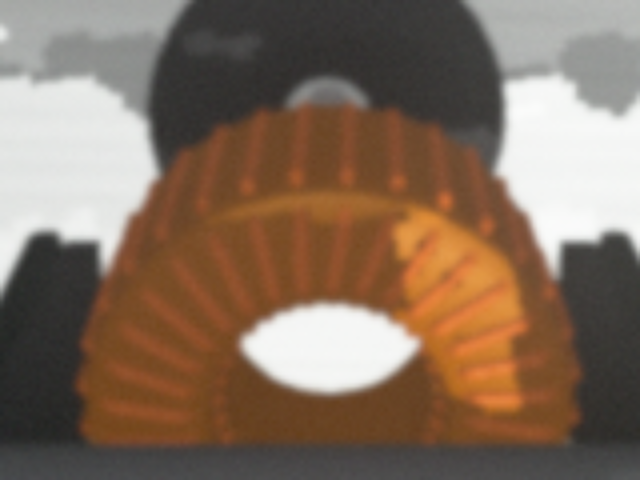

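>>> move_arm(moves=[[[0, 0, 1.0], [0, 0, 0], 150], [[0, 0, 1.5], [0, 0, 0], 150], [[0, 0, 1.5], [0, 0, 0], 150], [[0, 0, 1.0], [0, 0, 0], 150], [[0, 0, 0.6], [0, 0, 0], 150]])

```text
clock: 20.4
position: [0.537, 0.0177, 0.0291]
tool_rot: [-0.001, 0.763, 0.647, -0.001]
ft_force: [0.1, 0.9, -3.4]
opening: 0.0582
```

>>> move_arm(moves=[[[0, 0, 0.4], [0, 0, 0], 150], [[0, 0, 0.2], [0, 0, 0], 150], [[0, 0, 0], [0, 0, 0], 150], [[0, 0, 0], [0, 0, 0], 150], [[0, 0, 0], [0, 0, 0], 150]])

```text
clock: 20.9
position: [0.5386, 0.018, 0.0256]
tool_rot: [0.0, 0.763, 0.647, 0.001]
ft_force: [-0.5, -0.2, -2.8]
opening: 0.0578
```

```bash

python3 - <<'E'
from h import *
p,d,c=snap("tor6")
plan(.5385,.0182,.0161,-9.5)
cv2.imwrite("pics/z12.png",cv2.resize(p[185:305,235:395],None,fx=4,fy=4))
E
```

```text
shift cm [ 0.02 -0.01  0.94]  clock 20.95 pos [0.5385 0.0179 0.0255] yaw -9.4 open 0.0581 F [ 0.6  0.2 -2.6] tilt [ 0.001  0.    -1.   ] | turn about tool z 0.1, (J7 -0.10)
```

View pics/z12.png

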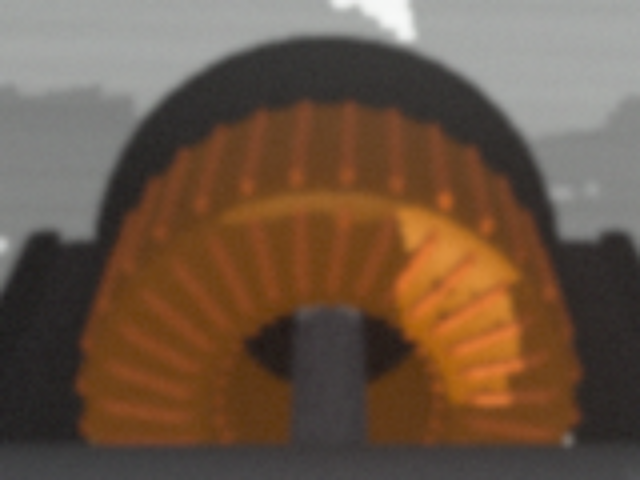

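>>> move_arm(moves=[[[0, 0, 0.4], [0, 0, 0], 150], [[0, 0, 0.3], [0, 0, 0], 150], [[0, 0, 0.1], [0, 0, 0], 150], [[0, 0, 0], [0, 0, 0], 150], [[0, 0, 0], [0, 0, 0], 150]])

```text
clock: 21.45
position: [0.5382, 0.0179, 0.017]
tool_rot: [0.0, 0.763, 0.647, 0.0]
ft_force: [0.1, 0.3, -2.2]
opening: 0.0578
```

>>> move_arm(moves=[[[0, 0, 0.05], [0, 0, 0], 150], [[0, 0, 0], [0, 0, 0], 150], [[0, 0, 0], [0, 0, 0], 150]])

```text
clock: 21.75
position: [0.5382, 0.0179, 0.0166]
tool_rot: [0.0, 0.763, 0.647, 0.0]
ft_force: [0.3, 0.3, -2.4]
opening: 0.0578
```

>>> move_arm(moves=[[[0, 0, 0.05], [0, 0, 0], 150], [[0, 0, 0], [0, 0, 0], 150], [[0, 0, 0], [0, 0, 0], 150]])

```text
clock: 22.05
position: [0.5382, 0.0179, 0.0161]
tool_rot: [-0.0, 0.763, 0.647, 0.0]
ft_force: [-0.5, 0.2, -2.8]
opening: 0.058
```

>>> move_arm(moves=[[[0, 0, 0.05], [0, 0, 0], 150], [[0, 0, 0], [0, 0, 0], 150], [[0, 0, 0], [0, 0, 0], 150]])

```text
clock: 22.35
position: [0.5382, 0.0179, 0.016]
tool_rot: [-0.0, 0.763, 0.647, 0.0]
ft_force: [-2.1, -1.4, 3.3]
opening: 0.058
```

>>> move_arm(moves=[[[0, 0, 0.05], [0, 0, 0], 150], [[0, 0, 0], [0, 0, 0], 150], [[0, 0, 0], [0, 0, 0], 150]])

```text
clock: 22.65
position: [0.5383, 0.0179, 0.016]
tool_rot: [-0.0, 0.763, 0.647, 0.0]
ft_force: [-3.4, -0.2, 7.5]
opening: 0.0579
```

>>> move_arm(moves=[[[0, 0, -0.05], [0, 0, 0], 150], [[0, 0, 0], [0, 0, 0], 75], [[0, 0, 0], [0, 0, 0], 40], [[0, 0, 0], [0, 0, 0], 0], [[0, 0, 0], [0, 0, 0], 0]])

```text
clock: 23.15
position: [0.5384, 0.0179, 0.0155]
tool_rot: [0.0, 0.763, 0.647, 0.0]
ft_force: [-0.2, 0.4, 0.0]
opening: 0.0775
```

>>> move_arm(moves=[[[0, 0, 0], [0, 0, 0], 0], [[0, 0, 0], [0, 0, 0], 0], [[0, 0, -1.0], [0, 0, 0], 0], [[0, 0, -3.0], [0, 0, 0], 0], [[0, 0, -4.0], [0, 0, 0], 0]])

```text
clock: 23.65
position: [0.5366, 0.0176, 0.0955]
tool_rot: [-0.001, 0.763, 0.647, -0.002]
ft_force: [1.2, 0.2, -0.4]
opening: 0.0871
```

>>> move_arm(moves=[[[0, 0, -4.0], [0, 0, 0], 0], [[0, 0, -3.0], [0, 0, 0], 0], [[0, 0, -1.0], [0, 0, 0], 0], [[0, 0, 0], [0, 0, 0], 0], [[0, 0, 0], [0, 0, 0], 0]])

```text
clock: 24.15
position: [0.5374, 0.0179, 0.1744]
tool_rot: [-0.0, 0.763, 0.647, -0.001]
ft_force: [-0.3, -0.5, 0.1]
opening: 0.0866
```

```bash

python3 - <<'E'
from h import *
p,d,c=snap("tor7")
cv2.imwrite("pics/z13.png",cv2.resize(p[120:280,230:410],None,fx=4,fy=4))
s=dfit("tor7",(260,370,150,280),.036,.046)
s=dfit("tor7",(260,370,150,280),.030,.046)
W=cloud(d,c)[150:280,260:370].reshape(-1,3); m=(W[:,2]>.05)&(W[:,2]<.07); print(np.median(W[m],0), W[W[:,2]>.06].mean(0))
print(proj([.5385,.0182,.063],c),proj([.5385,.0182,.041],c))
seq(.5888,.2461,.2,22.7,6)
E
```

```text
tor7 [0.5392 0.018 ] dia 0.0570 z [0.0404 0.0423]
tor7 [0.5392 0.018 ] dia 0.0573 z [0.0403 0.0423]
[0.53964811 0.0191118  0.06077159] [0.54503736 0.0539686  0.18018589]
[317.82361771 199.30470943] [317.81009382 191.94544984]
[[3.89, 0.23, -0.44], [0, 0, np.float64(-5.35)]]
[[3.86, 0.59, -0.44], [0, 0, np.float64(-5.35)]]
[[3.78, 0.95, -0.44], [0, 0, np.float64(-5.35)]]
[[3.68, 1.3, -0.44], [0, 0, np.float64(-5.35)]]
[[3.54, 1.63, -0.44], [0, 0, np.float64(-5.35)]]
[[3.37, 1.96, -0.44], [0, 0, np.float64(-5.35)]]
shift cm [23.36  1.37 -2.64]  clock 24.20 pos [0.537  0.0178 0.1739] yaw -9.4 open 0.0869 F [0.3 0.3 0.7] tilt [-0.003 -0.001 -1.   ] | turn about tool z -32.1, (J7 -0.19)
```

View pics/z13.png

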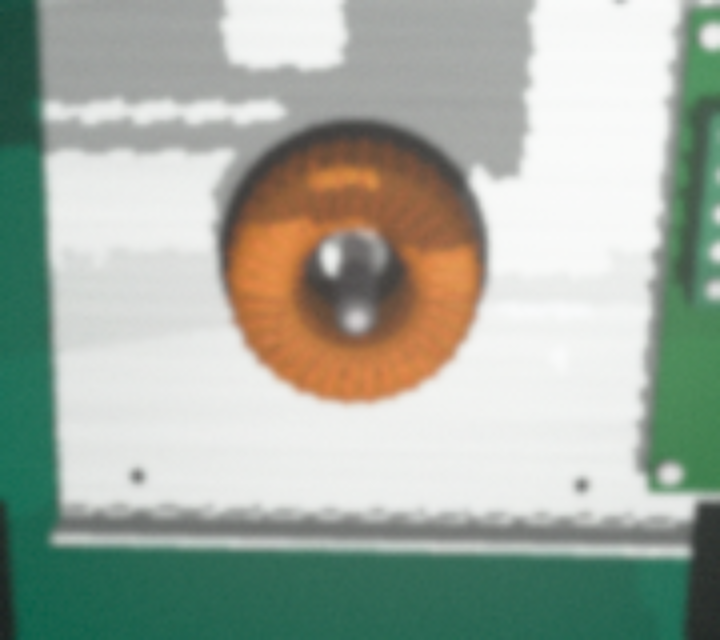

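Toroid seated (z top ≈0.041), concentric to <1 mm with the stud. Now the ring pad.

>>> move_arm(moves=[[[3.9, 0.2, -0.4], [0, 0, -5.4], 0], [[3.9, 0.6, -0.4], [0, 0, -5.4], 0], [[3.8, 0.9, -0.4], [0, 0, -5.3], 0], [[3.7, 1.3, -0.4], [0, 0, -5.3], 0], [[3.5, 1.6, -0.4], [0, 0, -5.3], 0]])

```text
clock: 24.7
position: [0.5794, 0.2098, 0.1933]
tool_rot: [-0.001, 0.591, 0.806, -0.002]
ft_force: [-0.1, -0.7, 0.3]
opening: 0.087
```

>>> move_arm(moves=[[[3.4, 2.0, -0.4], [0, 0, -5.4], 0], [[0, 0, 0], [0, 0, 0], 0], [[0, 0, 0], [0, 0, 0], 0], [[0, 0, 0], [0, 0, 0], 0], [[0, 0, 0], [0, 0, 0], 0]])

```text
clock: 25.2
position: [0.5893, 0.2449, 0.1989]
tool_rot: [-0.0, 0.555, 0.832, -0.001]
ft_force: [-0.0, -0.5, -0.1]
opening: 0.0873
```

```bash

python3 - <<'E'
from h import *
p,d,c=snap("ring1")
print(proj([.5888,.2461,.006],c))
plan(.5888,.2461,.04,22.7)
E
```

```text
[315.98666955 175.03408488]
shift cm [ 1.000e-01 -1.000e-02  1.593e+01]  clock 25.25 pos [0.5893 0.2452 0.1993] yaw 22.5 open 0.0870 F [ 0.1 -0.2  0.1] tilt [-0.    -0.001 -1.   ] | turn about tool z -0.2, (J7 0.04)
```

View pics/ring1.png

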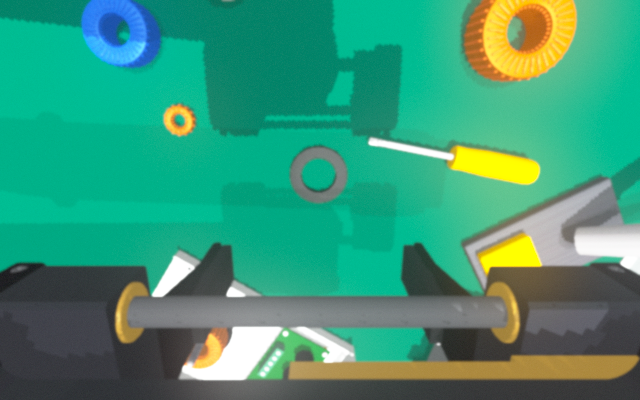

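```bash

python3 - <<'E'
from h import *
s=wfit("ring1",319,175,40,.006,lowsat)
plan(*s,.03,22.7)
E
```

```text
ring1 [0.5908 0.2473] dia 0.0581 res 0.0003 zmax 0.0076
shift cm [ 0.14  0.22 16.93]  clock 25.25 pos [0.5893 0.2452 0.1993] yaw 22.5 open 0.0870 F [ 0.1 -0.2  0.1] tilt [-0.    -0.001 -1.   ] | turn about tool z -0.2, (J7 0.04)
```

>>> move_arm(moves=[[[0.1, 0.2, 2.5], [0, 0, 0], 0], [[0, 0, 4.0], [0, 0, 0], 0], [[0, 0, 4.0], [0, 0, 0], 0], [[0, 0, 3.5], [0, 0, 0], 0], [[0, 0, 2.0], [0, 0, 0], 0]])

```text
clock: 25.75
position: [0.5889, 0.2468, 0.0364]
tool_rot: [-0.001, 0.555, 0.832, -0.002]
ft_force: [-0.6, 0.3, 0.2]
opening: 0.0871
```

>>> move_arm(moves=[[[0, 0, 0.9], [0, 0, 0], 0], [[0, 0, 0], [0, 0, 0], 0], [[0, 0, 0], [0, 0, 0], 0], [[0, 0, 0], [0, 0, 0], 0], [[0, 0, 0], [0, 0, 0], 0]])

```text
clock: 26.25
position: [0.5917, 0.2491, 0.0321]
tool_rot: [0.001, 0.554, 0.832, 0.001]
ft_force: [0.4, 0.6, -0.2]
opening: 0.0868
```

```bash

python3 - <<'E'
from h import *
p,d,c=snap("ring2")
plan(.5908,.2473,.004,22.7)
print(proj([.5908,.2473,.006],c))
E
```

```text
shift cm [-0.13 -0.14  2.79]  clock 26.30 pos [0.5915 0.249  0.0319] yaw 22.7 open 0.0869 F [-0.1 -0.6 -0.5] tilt [ 0.002  0.001 -1.   ] | turn about tool z -0.0, (J7 0.08)
[312.27404223 244.0375287 ]
```

View pics/ring2.png

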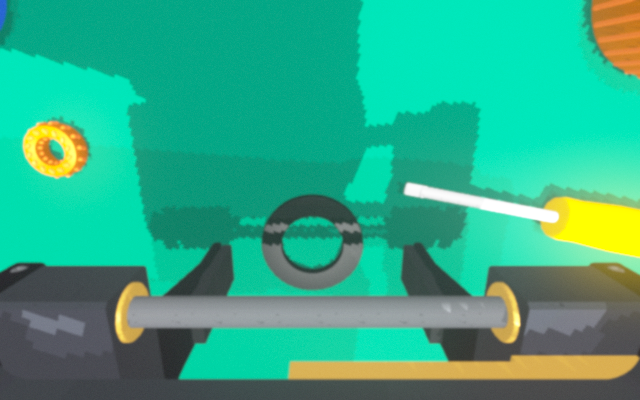

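>>> move_arm(moves=[[[-0.1, -0.1, 0.7], [0, 0, 0], 0], [[0, 0, 0.8], [0, 0, 0], 0], [[0, 0, 0.7], [0, 0, 0], 0], [[0, 0, 0.3], [0, 0, 0], 0], [[0, 0, 0.2], [0, 0, 0], 0]])

```text
clock: 26.8
position: [0.5898, 0.2471, 0.0027]
tool_rot: [-0.0, 0.554, 0.832, -0.001]
ft_force: [-0.1, 0.3, -0.1]
opening: 0.0874
```

>>> move_arm(moves=[[[0, 0, 0], [0, 0, 0], 0], [[0, 0, 0], [0, 0, 0], 0], [[0, 0, 0], [0, 0, 0], 0]])

```text
clock: 27.1
position: [0.5905, 0.2474, 0.0039]
tool_rot: [0.0, 0.554, 0.832, 0.0]
ft_force: [-0.1, 0.2, 0.8]
opening: 0.0865
```

```bash

python3 - <<'E'
from h import *
plan(.5908,.2473,.004,22.7)
E
```

```text
shift cm [-0.02  0.02 -0.01]  clock 27.10 pos [0.5905 0.2474 0.0039] yaw 22.7 open 0.0865 F [-0.1  0.2  0.8] tilt [ 0.001  0.    -1.   ] | turn about tool z -0.0, (J7 0.09)
```

>>> move_arm(moves=[[[0, 0, 0.1], [0, 0, 0], 60], [[0, 0, 0], [0, 0, 0], 90], [[0, 0, 0], [0, 0, 0], 130], [[0, 0, 0], [0, 0, 0], 130], [[0, 0, 0], [0, 0, 0], 130]], newtons=12)

```text
clock: 27.6
position: [0.5903, 0.2473, 0.0026]
tool_rot: [0.0, 0.554, 0.832, 0.0]
ft_force: [1.1, -0.2, 0.6]
opening: 0.0583
```

>>> move_arm(moves=[[[0, 0, 0], [0, 0, 0], 130]])

```text
clock: 27.7
position: [0.5903, 0.2474, 0.0027]
tool_rot: [0.0, 0.554, 0.832, 0.0]
ft_force: [-0.5, 0.3, 0.2]
opening: 0.0583
```

```bash

python3 - <<'E'
from h import *
p,d,c=snap("ring3")
plan(.5908,.2473,.004,22.7)
cv2.imwrite("pics/z14.png",cv2.resize(p[190:310,235:395],None,fx=4,fy=4))
E
```

```text
shift cm [-0.03  0.05 -0.14]  clock 27.75 pos [0.5902 0.2474 0.0026] yaw 22.7 open 0.0584 F [-0.6  0.6  0.1] tilt [ 0.  0. -1.] | turn about tool z -0.0, (J7 0.09)
```

View pics/z14.png

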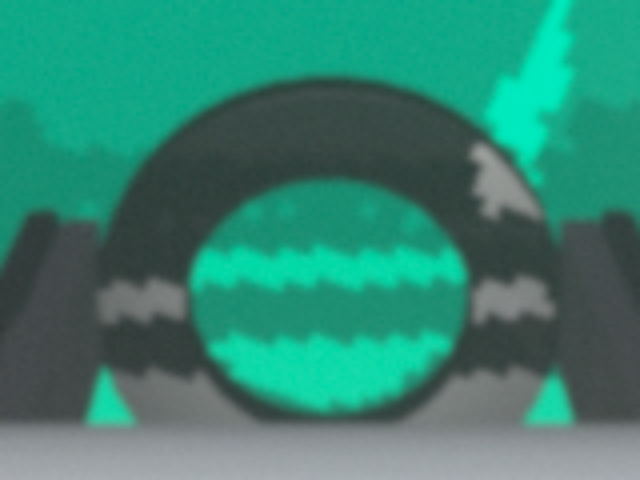

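```bash

python3 - <<'E'
from h import *
c=np.load("pics/ring3.npz")
for v in (262.5,263.5,264.5): print(intool(ray(317.,v,.006,c),0))
E
```

```text
[ 0.19  0.11 -0.34]
[ 0.14  0.11 -0.34]
[ 0.08  0.11 -0.34]
```

>>> move_arm(moves=[[[0, 0, -1.0], [0, 0, 0], 130], [[0, 0, -2.5], [0, 0, 0], 130], [[0, 0, -4.0], [0, 0, 0], 130], [[0, 0, -3.0], [0, 0, 0], 130], [[0, 0, -1.5], [0, 0, 0], 130]])

```text
clock: 28.25
position: [0.5921, 0.2479, 0.1268]
tool_rot: [0.001, 0.554, 0.832, 0.003]
ft_force: [1.1, -0.4, 0.0]
opening: 0.0583
```

```bash

python3 - <<'E'
from h import *
seq(.5388,.0175,.12,-9.5,9)
E
```

```text
[[-2.13, -1.53, 0.07], [0, 0, np.float64(3.57)]]
[[-2.23, -1.4, 0.07], [0, 0, np.float64(3.57)]]
[[-2.31, -1.26, 0.07], [0, 0, np.float64(3.57)]]
[[-2.38, -1.11, 0.07], [0, 0, np.float64(3.57)]]
[[-2.45, -0.96, 0.07], [0, 0, np.float64(3.57)]]
[[-2.5, -0.8, 0.07], [0, 0, np.float64(3.57)]]
[[-2.55, -0.65, 0.07], [0, 0, np.float64(3.57)]]
[[-2.58, -0.49, 0.07], [0, 0, np.float64(3.57)]]
[[-2.61, -0.32, 0.07], [0, 0, np.float64(3.57)]]
shift cm [-19.21 -13.8    0.59]  clock 28.25 pos [0.5921 0.2479 0.1268] yaw 22.7 open 0.0583 F [ 1.1 -0.4  0. ] tilt [ 0.005  0.003 -1.   ] | turn about tool z 32.2, (J7 0.05)
```

>>> move_arm(moves=[[[-2.1, -1.5, 0], [0, 0, 3.6], 130], [[-2.2, -1.4, 0], [0, 0, 3.6], 130], [[-2.3, -1.3, 0], [0, 0, 3.6], 130], [[-2.4, -1.1, 0], [0, 0, 3.6], 130], [[-2.4, -1.0, 0], [0, 0, 3.6], 130]])

```text
clock: 28.75
position: [0.559, 0.1191, 0.1221]
tool_rot: [-0.0, 0.679, 0.735, -0.0]
ft_force: [0.0, -0.3, 0.1]
opening: 0.0586
```

>>> move_arm(moves=[[[-2.5, -0.8, 0], [0, 0, 3.6], 130], [[-2.5, -0.7, 0], [0, 0, 3.6], 130], [[-2.6, -0.5, 0], [0, 0, 3.5], 130], [[-2.5, -0.3, 0], [0, 0, 3.5], 130], [[0, 0, 0], [0, 0, 0], 130]])

```text
clock: 29.25
position: [0.5348, 0.0138, 0.1228]
tool_rot: [0.001, 0.766, 0.643, -0.0]
ft_force: [0.2, -0.6, 0.5]
opening: 0.0583
```

>>> move_arm(moves=[[[0, 0, 0], [0, 0, 0], 130], [[0, 0, 0], [0, 0, 0], 130], [[0, 0, 0], [0, 0, 0], 130], [[0, 0, 0], [0, 0, 0], 130]])

```text
clock: 29.65
position: [0.5357, 0.0202, 0.1225]
tool_rot: [-0.0, 0.763, 0.647, -0.0]
ft_force: [0.5, 1.1, 0.1]
opening: 0.0585
```

```bash

python3 - <<'E'
from h import *
p,d,c=snap("ring4")
plan(.5382,.0175,.075,-9.5)
cv2.imwrite("pics/z15.png",cv2.resize(p[150:310,225:405],None,fx=4,fy=4))
E
```

```text
shift cm [-0.2   0.29  4.75]  clock 29.70 pos [0.5357 0.02   0.1225] yaw -9.4 open 0.0581 F [ 0.2 -0.4 -0.5] tilt [-0. -0. -1.] | turn about tool z 0.1, (J7 -0.17)
```

View pics/z15.png

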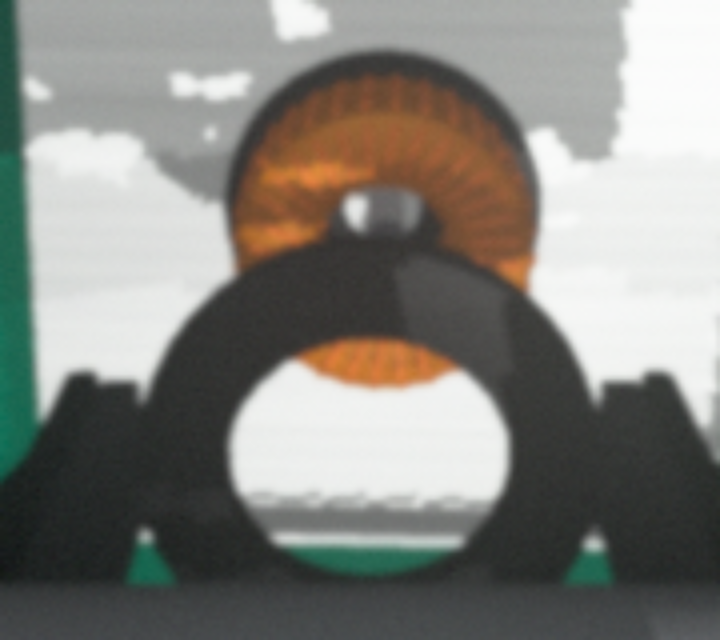

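>>> move_arm(moves=[[[-0.1, 0.1, 0.8], [0, 0, 0], 130], [[-0.1, 0.15, 1.2], [0, 0, 0], 130], [[0, 0, 1.2], [0, 0, 0], 130], [[0, 0, 0.8], [0, 0, 0], 130], [[0, 0, 0.5], [0, 0, 0], 130]])

```text
clock: 30.2
position: [0.5369, 0.0167, 0.076]
tool_rot: [-0.0, 0.763, 0.646, -0.001]
ft_force: [0.5, 0.7, -0.1]
opening: 0.0582
```

>>> move_arm(moves=[[[0, 0, 0], [0, 0, 0], 130], [[0, 0, 0], [0, 0, 0], 130], [[0, 0, 0], [0, 0, 0], 130], [[0, 0, 0], [0, 0, 0], 130]])

```text
clock: 30.6
position: [0.5382, 0.017, 0.0781]
tool_rot: [0.0, 0.763, 0.646, 0.0]
ft_force: [-1.4, 1.0, 0.1]
opening: 0.0587
```

```bash

python3 - <<'E'
from h import *
p,d,c=snap("ring5")
plan(.5382,.0175,.044,-9.5)
cv2.imwrite("pics/z16.png",cv2.resize(p[150:310,225:405],None,fx=4,fy=4))
E
```

```text
shift cm [ 0.06 -0.    3.4 ]  clock 30.65 pos [0.5381 0.0169 0.078 ] yaw -9.5 open 0.0584 F [-0.3 -0.2 -0.2] tilt [ 0.001  0.    -1.   ] | turn about tool z -0.0, (J7 -0.14)
```

View pics/z16.png

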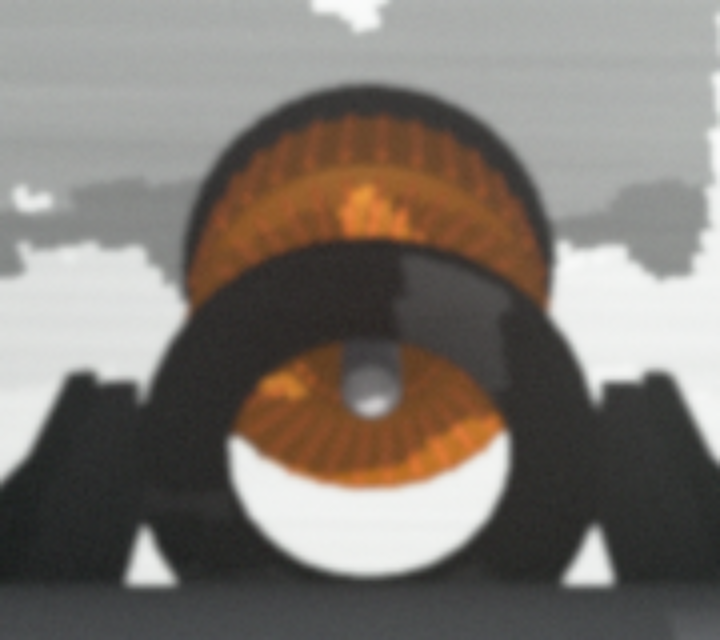

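>>> move_arm(moves=[[[0.05, 0, 0.7], [0, 0, 0], 130], [[0, 0, 0.8], [0, 0, 0], 130], [[0, 0, 0.7], [0, 0, 0], 130], [[0, 0, 0.4], [0, 0, 0], 130], [[0, 0, 0.2], [0, 0, 0], 130]])

```text
clock: 31.15
position: [0.5373, 0.0172, 0.0487]
tool_rot: [-0.0, 0.763, 0.646, -0.001]
ft_force: [-0.5, -0.3, 0.2]
opening: 0.0584
```

>>> move_arm(moves=[[[0, 0, 0.1], [0, 0, 0], 130], [[0, 0, 0], [0, 0, 0], 130], [[0, 0, 0], [0, 0, 0], 130], [[0, 0, 0], [0, 0, 0], 130]])

```text
clock: 31.55
position: [0.5381, 0.0174, 0.0489]
tool_rot: [0.0, 0.763, 0.646, 0.0]
ft_force: [-0.1, -0.4, 0.2]
opening: 0.0583
```

```bash

python3 - <<'E'
from h import *
p,d,c=snap("ring6")
plan(.5382,.0175,.0436,-9.5)
cv2.imwrite("pics/z17.png",cv2.resize(p[150:310,225:405],None,fx=4,fy=4))
E
```

```text
shift cm [0.02 0.01 0.52]  clock 31.60 pos [0.538  0.0174 0.0488] yaw -9.5 open 0.0585 F [ 0.3 -0.2 -0.1] tilt [ 0.001  0.    -1.   ] | turn about tool z -0.0, (J7 -0.12)
```

View pics/z17.png

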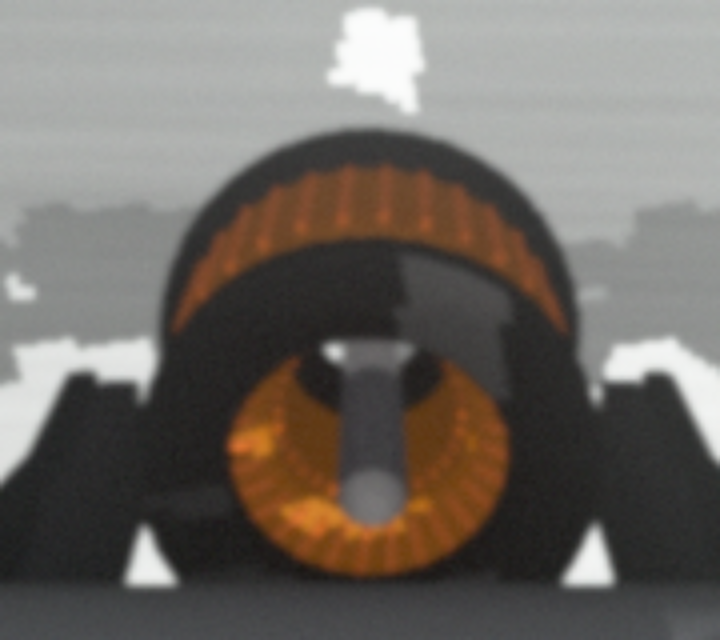

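>>> move_arm(moves=[[[0, 0, 0.2], [0, 0, 0], 130], [[0, 0, 0.15], [0, 0, 0], 130], [[0, 0, 0.1], [0, 0, 0], 130], [[0, 0, 0], [0, 0, 0], 130], [[0, 0, 0], [0, 0, 0], 130]])

```text
clock: 32.1
position: [0.5378, 0.0173, 0.044]
tool_rot: [0.0, 0.763, 0.646, 0.0]
ft_force: [-0.4, 0.4, -0.1]
opening: 0.0583
```

>>> move_arm(moves=[[[0, 0, 0.05], [0, 0, 0], 130], [[0, 0, 0], [0, 0, 0], 130], [[0, 0, 0], [0, 0, 0], 130]])

```text
clock: 32.4
position: [0.5379, 0.0174, 0.0436]
tool_rot: [0.0, 0.763, 0.646, 0.0]
ft_force: [1.0, 0.2, -0.5]
opening: 0.0584
```

>>> move_arm(moves=[[[0, 0, 0.05], [0, 0, 0], 130], [[0, 0, 0], [0, 0, 0], 130], [[0, 0, 0], [0, 0, 0], 130]])

```text
clock: 32.7
position: [0.5379, 0.0174, 0.0435]
tool_rot: [-0.0, 0.763, 0.646, 0.0]
ft_force: [-1.7, -0.8, 5.1]
opening: 0.058
```

Contact (5 N). Release and rise.

>>> move_arm(moves=[[[0, 0, -0.05], [0, 0, 0], 130], [[0, 0, 0], [0, 0, 0], 75], [[0, 0, 0], [0, 0, 0], 40], [[0, 0, 0], [0, 0, 0], 0], [[0, 0, 0], [0, 0, 0], 0]])

```text
clock: 33.2
position: [0.5378, 0.0174, 0.0434]
tool_rot: [0.0, 0.763, 0.646, -0.0]
ft_force: [0.3, -0.6, 0.5]
opening: 0.078
```

>>> move_arm(moves=[[[0, 0, 0], [0, 0, 0], 0], [[0, 0, 0], [0, 0, 0], 0], [[0, 0, -1.0], [0, 0, 0], 0], [[0, 0, -3.0], [0, 0, 0], 0], [[0, 0, -4.0], [0, 0, 0], 0]])

```text
clock: 33.7
position: [0.5363, 0.0171, 0.1235]
tool_rot: [-0.001, 0.763, 0.646, -0.002]
ft_force: [0.5, 1.2, 0.1]
opening: 0.0869
```

>>> move_arm(moves=[[[0, 0, -3.0], [0, 0, 0], 0], [[0, 0, -2.0], [0, 0, 0], 0], [[0, 0, -1.0], [0, 0, 0], 0], [[0, 0, 0], [0, 0, 0], 0], [[0, 0, 0], [0, 0, 0], 0]])

```text
clock: 34.2
position: [0.5372, 0.0174, 0.1828]
tool_rot: [-0.0, 0.763, 0.646, -0.0]
ft_force: [-0.1, 0.4, -0.5]
opening: 0.0869
```

```bash

python3 - <<'E'
from h import *
p,d,c=snap("ring7")
cv2.imwrite("pics/z18.png",cv2.resize(p[120:280,230:410],None,fx=4,fy=4))
s=dfit("ring7",(260,370,140,280),.043,.05)
seq(.4286,-.2585,.2,-31,8)
E
```

```text
ring7 [0.5389 0.017 ] dia 0.0597 z [0.0473 0.0488]
[[-3.62, -0.77, -0.22], [0, 0, np.float64(2.69)]]
[[-3.66, -0.6, -0.22], [0, 0, np.float64(2.69)]]
[[-3.68, -0.42, -0.22], [0, 0, np.float64(2.69)]]
[[-3.7, -0.25, -0.22], [0, 0, np.float64(2.69)]]
[[-3.7, -0.08, -0.22], [0, 0, np.float64(2.69)]]
[[-3.7, 0.1, -0.22], [0, 0, np.float64(2.69)]]
[[-3.69, 0.27, -0.22], [0, 0, np.float64(2.69)]]
[[-3.68, 0.44, -0.22], [0, 0, np.float64(2.69)]]
shift cm [-28.99  -6.13  -1.74]  clock 34.25 pos [0.537  0.0173 0.1823] yaw -9.5 open 0.0870 F [-0.3 -0.2 -0.6] tilt [-0.002 -0.    -1.   ] | turn about tool z 21.5, (J7 -0.19)
```

View pics/z18.png

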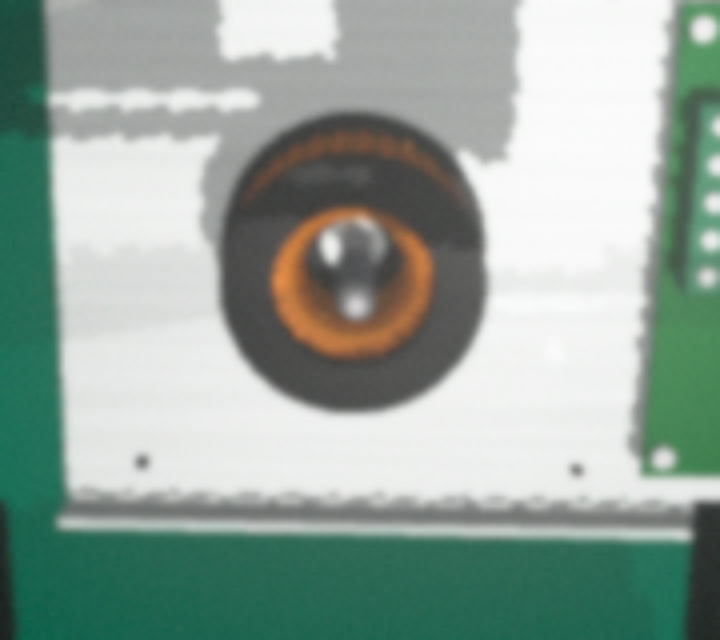

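Ring pad on top, within ~1 mm of centre. Now the dish.

>>> move_arm(moves=[[[-3.6, -0.8, -0.2], [0, 0, 2.7], 0], [[-3.7, -0.6, -0.2], [0, 0, 2.7], 0], [[-3.7, -0.4, -0.2], [0, 0, 2.7], 0], [[-3.7, -0.2, -0.2], [0, 0, 2.7], 0], [[-3.7, -0.1, -0.2], [0, 0, 2.7], 0]])

```text
clock: 34.75
position: [0.4685, -0.1566, 0.1923]
tool_rot: [-0.001, 0.834, 0.551, -0.001]
ft_force: [1.3, -0.6, 0.0]
opening: 0.0865
```

>>> move_arm(moves=[[[-3.7, 0.1, -0.2], [0, 0, 2.7], 0], [[-3.7, 0.3, -0.2], [0, 0, 2.7], 0], [[-3.5, 0.4, -0.2], [0, 0, 2.6], 0], [[0, 0, 0], [0, 0, 0], 0], [[0, 0, 0], [0, 0, 0], 0]])

```text
clock: 35.25
position: [0.429, -0.2575, 0.1985]
tool_rot: [-0.001, 0.871, 0.491, -0.001]
ft_force: [-0.1, -0.2, 0.6]
opening: 0.0871
```

>>> move_arm(moves=[[[0, 0, 0], [0, 0, 0], 0], [[0, 0, 0], [0, 0, 0], 0], [[0, 0, 0], [0, 0, 0], 0]])

```text
clock: 35.55
position: [0.4304, -0.2562, 0.1992]
tool_rot: [-0.0, 0.87, 0.493, -0.0]
ft_force: [0.0, -0.2, 0.1]
opening: 0.0869
```

```bash

python3 - <<'E'
from h import *
p,d,c=snap("dish1")
print(proj([.4286,-.2585,.012],c))
plan(.4286,-.2585,.05,-31)
E
```

```text
[316.79772945 180.92989376]
shift cm [-0.27 -0.03 14.93]  clock 35.60 pos [ 0.4303 -0.2564  0.1993] yaw -30.9 open 0.0868 F [-0.   0.3 -0.1] tilt [-0.  0. -1.] | turn about tool z 0.1, (J7 -0.05)
```

View pics/dish1.png

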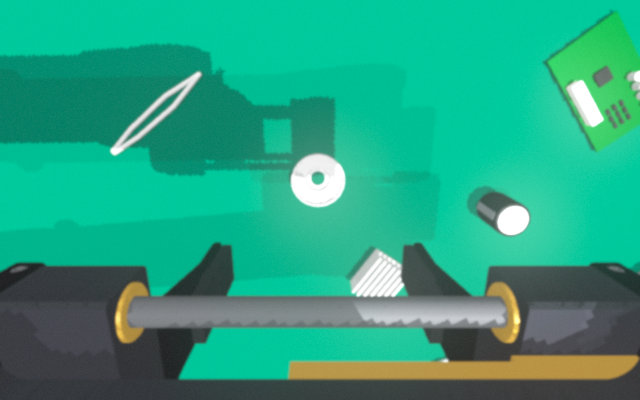

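```bash

python3 - <<'E'
from h import *
s=wfit("dish1",318,180,38,.011,lowsat)
dfit("dish1",(280,358,142,220),.005,.02)
plan(*s,.04,-31)
E
```

```text
dish1 [ 0.4293 -0.2584] dia 0.0561 res 0.0003 zmax 0.0137
dish1 [ 0.4299 -0.2587] dia 0.0538 z [0.0077 0.0144]
shift cm [-0.22  0.02 15.93]  clock 35.60 pos [ 0.4303 -0.2564  0.1993] yaw -30.9 open 0.0868 F [-0.   0.3 -0.1] tilt [-0.  0. -1.] | turn about tool z 0.1, (J7 -0.05)
```

>>> move_arm(moves=[[[-0.1, 0, 2.5], [0, 0, 0], 0], [[-0.1, 0, 4.0], [0, 0, 0], 0], [[0, 0, 4.0], [0, 0, 0], 0], [[0, 0, 3.0], [0, 0, 0], 0], [[0, 0, 1.5], [0, 0, 0], 0]])

```text
clock: 36.1
position: [0.4274, -0.2578, 0.047]
tool_rot: [-0.001, 0.87, 0.493, -0.001]
ft_force: [0.4, -0.6, -0.3]
opening: 0.0868
```

>>> move_arm(moves=[[[0, 0, 0.9], [0, 0, 0], 0], [[0, 0, 0], [0, 0, 0], 0], [[0, 0, 0], [0, 0, 0], 0], [[0, 0, 0], [0, 0, 0], 0], [[0, 0, 0], [0, 0, 0], 0]])

```text
clock: 36.6
position: [0.4299, -0.2592, 0.0416]
tool_rot: [0.001, 0.87, 0.492, 0.001]
ft_force: [0.7, 0.3, 0.8]
opening: 0.0871
```

```bash

python3 - <<'E'
from h import *
p,d,c=snap("dish2")
plan(.4295,-.2585,.008,-31)
print(proj([.4295,-.2585,.013],c),proj([.4295,-.2585,.005],c))
wfit("dish2",315,243,52,.011,lambda p:lowsat(p)&(p.min(-1)>90))
dfit("dish2",(262,368,180,292),.005,.02)
cv2.imwrite("pics/z19.png",cv2.resize(p[170:310,225:405],None,fx=4,fy=4))
E
```

```text
shift cm [ 0.04 -0.06  3.34]  clock 36.65 pos [ 0.4297 -0.2591  0.0414] yaw -31.0 open 0.0870 F [ 0.3 -0.   0.4] tilt [ 0.002 -0.    -1.   ] | turn about tool z -0.0, (J7 0.13)
[315.55854901 240.64146617] [315.59329201 235.37256325]
dish2 [ 0.4295 -0.2587] dia 0.0565 res 0.0005 zmax 0.0138
dish2 [ 0.4297 -0.2589] dia 0.0542 z [0.0076 0.014 ]
```

View pics/z19.png

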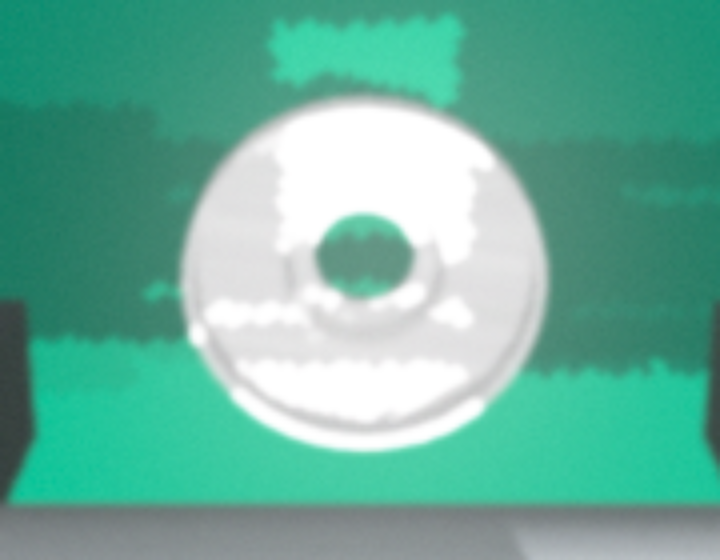

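>>> move_arm(moves=[[[0, 0, 0.8], [0, 0, 0], 0], [[0, 0, 1.0], [0, 0, 0], 0], [[0, 0, 0.8], [0, 0, 0], 0], [[0, 0, 0.5], [0, 0, 0], 0], [[0, 0, 0.2], [0, 0, 0], 0]])

```text
clock: 37.15
position: [0.4282, -0.2588, 0.0065]
tool_rot: [-0.001, 0.87, 0.492, -0.001]
ft_force: [-0.2, -0.3, 0.2]
opening: 0.0872
```

>>> move_arm(moves=[[[0, 0, 0], [0, 0, 0], 0], [[0, 0, 0], [0, 0, 0], 0], [[0, 0, 0], [0, 0, 0], 0], [[0, 0, 0], [0, 0, 0], 0]])

```text
clock: 37.55
position: [0.4292, -0.259, 0.0078]
tool_rot: [0.0, 0.87, 0.492, 0.0]
ft_force: [0.4, 0.3, -0.4]
opening: 0.0874
```

```bash

python3 - <<'E'
from h import *
plan(.4296,-.2587,.0075,-31)
E
```

```text
shift cm [0.05 0.02 0.03]  clock 37.55 pos [ 0.4292 -0.259   0.0078] yaw -31.0 open 0.0874 F [ 0.4  0.3 -0.4] tilt [ 0.001 -0.    -1.   ] | turn about tool z -0.0, (J7 0.18)
```

>>> move_arm(moves=[[[0, 0, 0], [0, 0, 0], 70], [[0, 0, 0], [0, 0, 0], 100], [[0, 0, 0], [0, 0, 0], 150], [[0, 0, 0], [0, 0, 0], 150], [[0, 0, 0], [0, 0, 0], 150]], newtons=20)

```text
clock: 38.05
position: [0.429, -0.2589, 0.0075]
tool_rot: [-0.0, 0.87, 0.492, 0.0]
ft_force: [-0.2, 0.1, 0.7]
opening: 0.0548
```

>>> move_arm(moves=[[[0, 0, 0], [0, 0, 0], 150], [[0, 0, 0], [0, 0, 0], 150]])

```text
clock: 38.25
position: [0.429, -0.259, 0.0075]
tool_rot: [0.0, 0.87, 0.492, 0.0]
ft_force: [0.7, -0.6, -0.1]
opening: 0.053
```

```bash

python3 - <<'E'
from h import *
p,d,c=snap("dish3")
plan(.4296,-.2587,.0075,-31)
cv2.imwrite("pics/z20.png",cv2.resize(p[170:310,225:405],None,fx=4,fy=4))
E
```

```text
shift cm [0.05 0.04 0.01]  clock 38.30 pos [ 0.429  -0.2589  0.0076] yaw -31.0 open 0.0528 F [ 0.3 -0.1  0.1] tilt [ 0.  0. -1.] | turn about tool z -0.0, (J7 0.18)
```

View pics/z20.png

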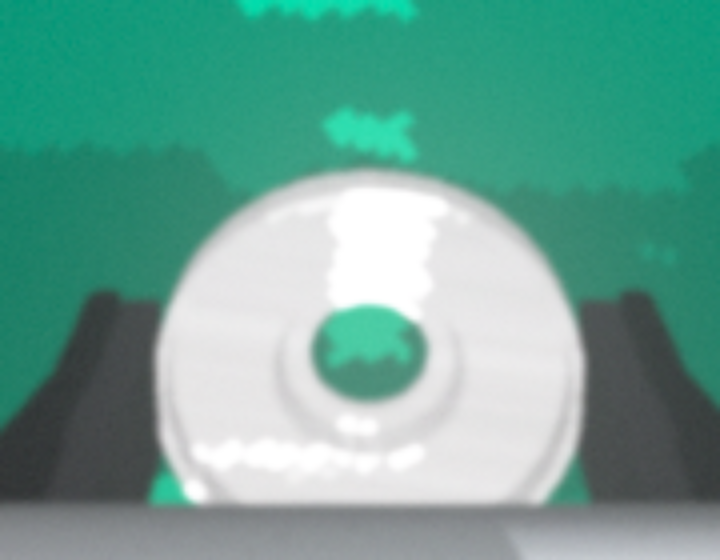

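>>> move_arm(moves=[[[0, 0, -1.0], [0, 0, 0], 150], [[0, 0, -2.5], [0, 0, 0], 150], [[0, 0, -4.0], [0, 0, 0], 150], [[0, 0, -3.0], [0, 0, 0], 150], [[0, 0, -1.5], [0, 0, 0], 150]])

```text
clock: 38.8
position: [0.4302, -0.26, 0.131]
tool_rot: [0.002, 0.871, 0.492, 0.002]
ft_force: [0.4, -0.2, -0.8]
opening: 0.053
```

```bash

python3 - <<'E'
from h import *
seq(.5382,.0177,.12,-9.5,11)
E
```

```text
[[2.67, -0.46, 0.1], [0, 0, np.float64(-1.96)]]
[[2.68, -0.37, 0.1], [0, 0, np.float64(-1.96)]]
[[2.69, -0.28, 0.1], [0, 0, np.float64(-1.96)]]
[[2.7, -0.19, 0.1], [0, 0, np.float64(-1.96)]]
[[2.71, -0.09, 0.1], [0, 0, np.float64(-1.96)]]
[[2.71, -0.0, 0.1], [0, 0, np.float64(-1.96)]]
[[2.71, 0.09, 0.1], [0, 0, np.float64(-1.96)]]
[[2.7, 0.18, 0.1], [0, 0, np.float64(-1.96)]]
[[2.69, 0.28, 0.1], [0, 0, np.float64(-1.96)]]
[[2.68, 0.37, 0.1], [0, 0, np.float64(-1.96)]]
[[2.67, 0.46, 0.1], [0, 0, np.float64(-1.96)]]
shift cm [29.36 -5.08  1.12]  clock 38.80 pos [ 0.4302 -0.26    0.131 ] yaw -31.1 open 0.0530 F [ 0.4 -0.2 -0.8] tilt [ 0.005 -0.001 -1.   ] | turn about tool z -21.6, (J7 0.02)
```

>>> move_arm(moves=[[[2.7, -0.5, 0], [0, 0, -2], 150], [[2.7, -0.4, 0], [0, 0, -2], 150], [[2.7, -0.3, 0], [0, 0, -2], 150], [[2.7, -0.2, 0], [0, 0, -2], 150], [[2.7, -0.1, 0], [0, 0, -2], 150]])

```text
clock: 39.3
position: [0.4775, -0.1303, 0.128]
tool_rot: [0.0, 0.824, 0.567, 0.0]
ft_force: [0.2, 0.5, -1.2]
opening: 0.0529
```

>>> move_arm(moves=[[[2.7, 0, 0], [0, 0, -2], 150], [[2.7, 0.1, 0], [0, 0, -2], 150], [[2.7, 0.2, 0], [0, 0, -2], 150], [[2.7, 0.3, 0], [0, 0, -2], 150], [[2.6, 0.4, 0], [0, 0, -1.9], 150]])

```text
clock: 39.8
position: [0.5267, -0.0041, 0.1274]
tool_rot: [-0.0, 0.771, 0.637, -0.0]
ft_force: [0.2, 0.3, -0.4]
opening: 0.0529
```

>>> move_arm(moves=[[[2.4, 0.5, 0], [0, 0, -1.6], 150], [[0, 0, 0], [0, 0, 0], 150], [[0, 0, 0], [0, 0, 0], 150], [[0, 0, 0], [0, 0, 0], 150], [[0, 0, 0], [0, 0, 0], 150]])

```text
clock: 40.3
position: [0.5353, 0.0151, 0.1276]
tool_rot: [0.0, 0.764, 0.645, -0.0]
ft_force: [-0.2, -0.2, -0.7]
opening: 0.0531
```

>>> move_arm(moves=[[[0, 0, 0], [0, 0, 0], 150]])

```text
clock: 40.4
position: [0.5353, 0.0154, 0.1277]
tool_rot: [-0.0, 0.764, 0.645, 0.0]
ft_force: [-0.1, -0.0, -0.9]
opening: 0.0526
```

```bash

python3 - <<'E'
from h import *
p,d,c=snap("dish4")
plan(.5382,.0177,.08,-9.5)
cv2.imwrite("pics/z21.png",cv2.resize(p[150:310,225:405],None,fx=4,fy=4))
E
```

```text
shift cm [0.26 0.25 4.77]  clock 40.45 pos [0.5353 0.0155 0.1277] yaw -9.6 open 0.0526 F [ 0.5 -0.2 -0.6] tilt [ 0.  0. -1.] | turn about tool z -0.1, (J7 -0.16)
```

View pics/z21.png

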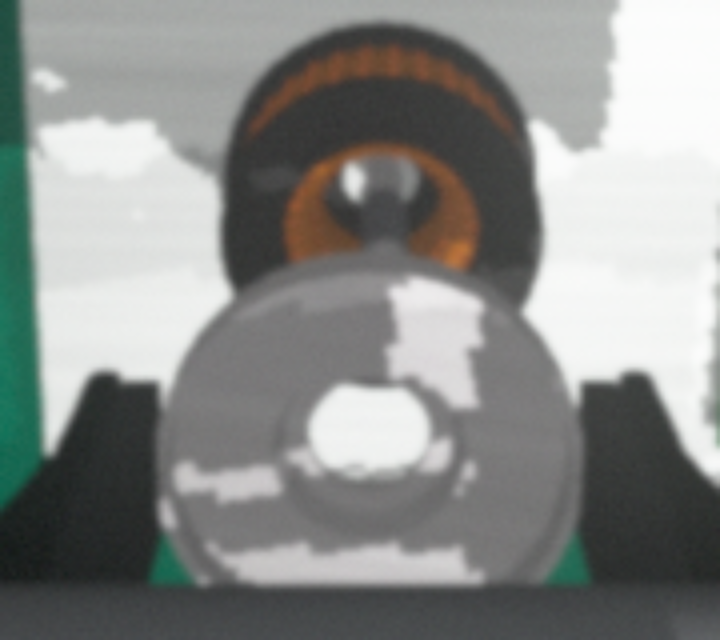

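>>> move_arm(moves=[[[0.1, 0.1, 0.8], [0, 0, 0], 150], [[0.15, 0.1, 1.2], [0, 0, 0], 150], [[0, 0, 1.2], [0, 0, 0], 150], [[0, 0, 0.9], [0, 0, 0], 150], [[0, 0, 0.6], [0, 0, 0], 150]])

```text
clock: 40.95
position: [0.537, 0.0182, 0.0789]
tool_rot: [-0.0, 0.763, 0.646, -0.001]
ft_force: [0.1, -0.5, -1.6]
opening: 0.0529
```

>>> move_arm(moves=[[[0, 0, 0], [0, 0, 0], 150], [[0, 0, 0], [0, 0, 0], 150], [[0, 0, 0], [0, 0, 0], 150], [[0, 0, 0], [0, 0, 0], 150]])

```text
clock: 41.35
position: [0.5383, 0.0184, 0.0811]
tool_rot: [0.0, 0.763, 0.646, 0.001]
ft_force: [-0.1, -0.2, -0.9]
opening: 0.0528
```

```bash

python3 - <<'E'
from h import *
p,d,c=snap("dish5")
plan(.5382,.0177,.0496,-9.5)
cv2.imwrite("pics/z22.png",cv2.resize(p[150:310,225:405],None,fx=4,fy=4))
print(proj([.5385,.0181,.063],c),proj([.5385,.0181,.072],c))
E
```

```text
shift cm [-0.08  0.01  3.14]  clock 41.40 pos [0.5382 0.0185 0.081 ] yaw -9.5 open 0.0527 F [ 0.5 -0.2 -0.9] tilt [ 0.001  0.    -1.   ] | turn about tool z -0.0, (J7 -0.13)
[316.45653436 249.15287868] [316.4475334  256.28773582]
```

View pics/z22.png

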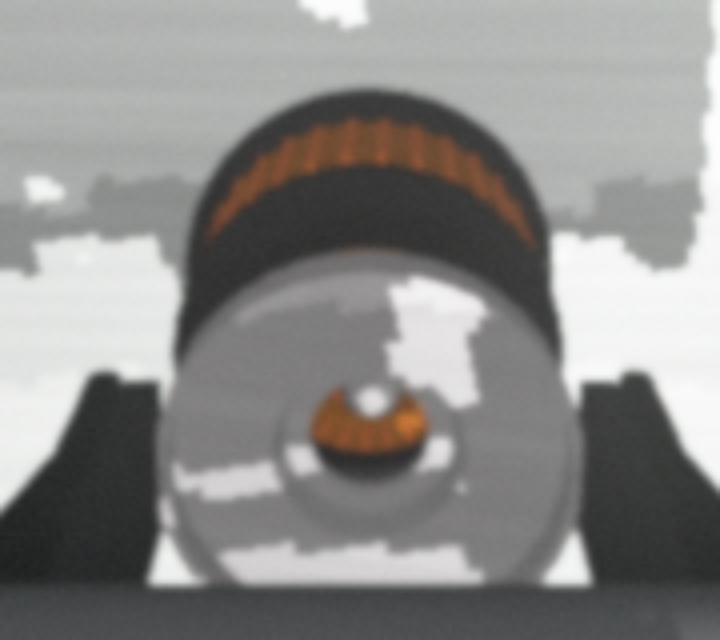

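>>> move_arm(moves=[[[-0.03, 0, 0.5], [0, 0, 0], 150], [[0, 0, 0.6], [0, 0, 0], 150], [[0, 0, 0.6], [0, 0, 0], 150], [[0, 0, 0.5], [0, 0, 0], 150], [[0, 0, 0.3], [0, 0, 0], 150]])

```text
clock: 41.9
position: [0.5373, 0.018, 0.0547]
tool_rot: [-0.0, 0.763, 0.646, -0.0]
ft_force: [0.5, 0.2, -1.0]
opening: 0.0527
```

>>> move_arm(moves=[[[0, 0, 0], [0, 0, 0], 150], [[0, 0, 0], [0, 0, 0], 150], [[0, 0, 0], [0, 0, 0], 150], [[0, 0, 0], [0, 0, 0], 150]])

```text
clock: 42.3
position: [0.538, 0.0181, 0.0558]
tool_rot: [0.0, 0.763, 0.646, 0.0]
ft_force: [0.0, -0.0, -0.3]
opening: 0.0527
```

```bash

python3 - <<'E'
from h import *
p,d,c=snap("dish6")
plan(.5382,.0177,.0496,-9.5)
cv2.imwrite("pics/z23.png",cv2.resize(p[150:310,225:405],None,fx=4,fy=4))
E
```

```text
shift cm [-0.04  0.03  0.62]  clock 42.35 pos [0.5379 0.0181 0.0558] yaw -9.5 open 0.0523 F [-0.8 -0.5 -0.4] tilt [ 0.  0. -1.] | turn about tool z -0.0, (J7 -0.11)
```

View pics/z23.png

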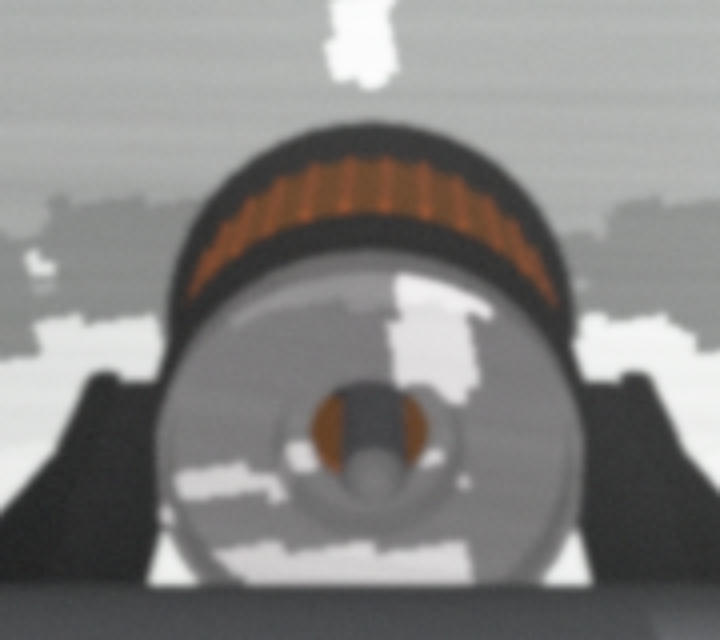

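>>> move_arm(moves=[[[-0.03, 0.03, 0.2], [0, 0, 0], 150], [[0, 0, 0.2], [0, 0, 0], 150], [[0, 0, 0.1], [0, 0, 0], 150], [[0, 0, 0], [0, 0, 0], 150], [[0, 0, 0], [0, 0, 0], 150]])

```text
clock: 42.85
position: [0.538, 0.0177, 0.0505]
tool_rot: [-0.0, 0.763, 0.646, -0.0]
ft_force: [0.6, -0.2, -0.7]
opening: 0.053
```

>>> move_arm(moves=[[[0, 0, 0.05], [0, 0, 0], 150], [[0, 0, 0], [0, 0, 0], 150], [[0, 0, 0], [0, 0, 0], 150]])

```text
clock: 43.15
position: [0.538, 0.0177, 0.0501]
tool_rot: [0.0, 0.763, 0.646, 0.0]
ft_force: [0.5, 0.8, -0.8]
opening: 0.0524
```

>>> move_arm(moves=[[[0, 0, 0.05], [0, 0, 0], 150], [[0, 0, 0], [0, 0, 0], 150], [[0, 0, 0], [0, 0, 0], 150]])

```text
clock: 43.45
position: [0.538, 0.0178, 0.0496]
tool_rot: [-0.0, 0.763, 0.646, 0.0]
ft_force: [-0.6, -0.1, -0.9]
opening: 0.0526
```

>>> move_arm(moves=[[[0, 0, 0.05], [0, 0, 0], 150], [[0, 0, 0], [0, 0, 0], 150], [[0, 0, 0], [0, 0, 0], 150]])

```text
clock: 43.75
position: [0.5381, 0.0178, 0.0495]
tool_rot: [-0.0, 0.763, 0.646, 0.0]
ft_force: [-3.1, -0.4, 5.3]
opening: 0.0528
```

Contact at the expected height (rim on rubber). Release and rise.

>>> move_arm(moves=[[[0, 0, -0.05], [0, 0, 0], 150], [[0, 0, 0], [0, 0, 0], 85], [[0, 0, 0], [0, 0, 0], 50], [[0, 0, 0], [0, 0, 0], 0], [[0, 0, 0], [0, 0, 0], 0]])

```text
clock: 44.25
position: [0.538, 0.0177, 0.0494]
tool_rot: [0.0, 0.763, 0.646, -0.0]
ft_force: [0.5, -0.5, 0.1]
opening: 0.0744
```

>>> move_arm(moves=[[[0, 0, 0], [0, 0, 0], 0], [[0, 0, 0], [0, 0, 0], 0], [[0, 0, -1.0], [0, 0, 0], 0], [[0, 0, -3.0], [0, 0, 0], 0], [[0, 0, -4.0], [0, 0, 0], 0]])

```text
clock: 44.75
position: [0.5366, 0.0175, 0.1295]
tool_rot: [-0.001, 0.763, 0.646, -0.002]
ft_force: [0.5, 0.2, 0.5]
opening: 0.087
```

>>> move_arm(moves=[[[0, 0, -3.0], [0, 0, 0], 0], [[0, 0, -2.0], [0, 0, 0], 0], [[0, 0, -1.0], [0, 0, 0], 0], [[0, 0, 0], [0, 0, 0], 0], [[0, 0, 0], [0, 0, 0], 0]])

```text
clock: 45.25
position: [0.5375, 0.0178, 0.1888]
tool_rot: [-0.0, 0.763, 0.646, -0.0]
ft_force: [0.3, 0.3, -0.1]
opening: 0.0871
```

```bash

python3 - <<'E'
from h import *
p,d,c=snap("dish7")
a=cv2.resize(p[120:280,230:410],None,fx=4,fy=4)
s=dfit("dish7",(260,370,140,285),.05,.0575)
W=cloud(d,c); 
q=W[140:285,260:370].reshape(-1,3)
r=np.hypot(*(q[:,:2]-s).T)
for lo,hi in((.016,.024),(.0255,.027)):
    g=q[(r>lo)&(r<hi)&(q[:,2]>.04)]
    A=np.c_[g[:,:2]-s,np.ones(len(g))]; k=np.linalg.lstsq(A,g[:,2],rcond=None)[0]; print("plane z0 %.4f slopes"%k[2],k[:2].round(3),len(g))
cv2.imwrite("pics/z24.png",a)
p2,_=manip.capture("scene"); cv2.imwrite("pics/z25.png",cv2.resize(p2[150:260,250:370],None,fx=5,fy=5))
E
```

```text
dish7 [0.539  0.0181] dia 0.0538 z [0.0521 0.0565]
plane z0 0.0494 slopes [0.    0.005] 1208
plane z0 0.0536 slopes [-0.003 -0.005] 488
```

View pics/z24.png

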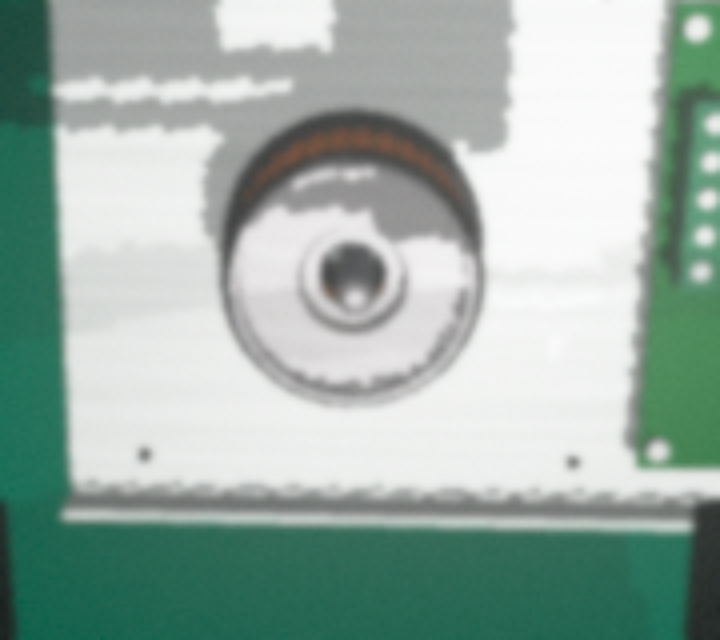

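View pics/z25.png

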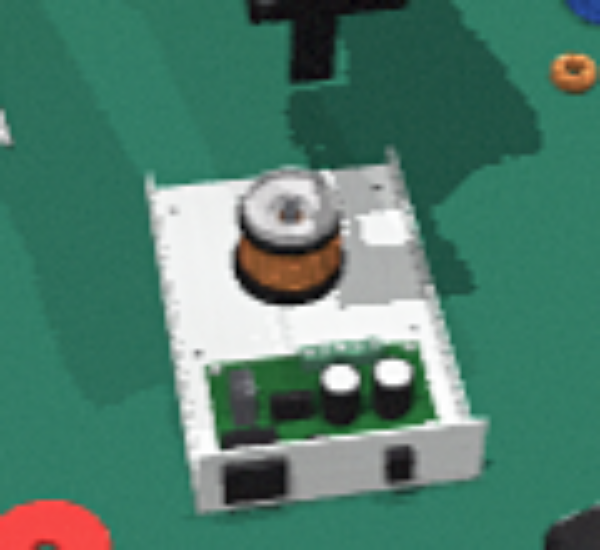

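```bash

python3 - <<'E'
from h import *
p,_=manip.capture("top"); cv2.imwrite("pics/top9.png",p)
a=cv2.imread("pics/top0.png")
for n,(u,v) in dict(choke=(232,240),reel=(176,240),cap=(468,189),hs=(470,244),big=(162,143),blue=(208,264),red=(384,151)).items():
    print(n,cv2.absdiff(p[v-14:v+14,u-14:u+14],a[v-14:v+14,u-14:u+14]).mean().round(1), cv2.phaseCorrelate(*[np.float32(cv2.cvtColor(i[v-16:v+16,u-16:u+16],6)) for i in (a,p)],np.float32(cv2.createHanningWindow((32,32),5)))[0])
E
```

```text
choke 2.5 (-0.1428201544297245, -0.047916113505944935)
reel 2.7 (-0.07395493037344991, -0.019233534438772182)
cap 2.7 (-0.03938361409919011, 0.07984919333478757)
hs 3.5 (0.1493428120192668, -0.2917852682654214)
big 3.8 (-0.22076854449993277, 0.08096735975689029)
blue 3.0 (0.17974489636275948, 0.12201140726505422)
red 2.6 (0.06850867076437517, 0.15279880903545617)
```

View pics/top9.png

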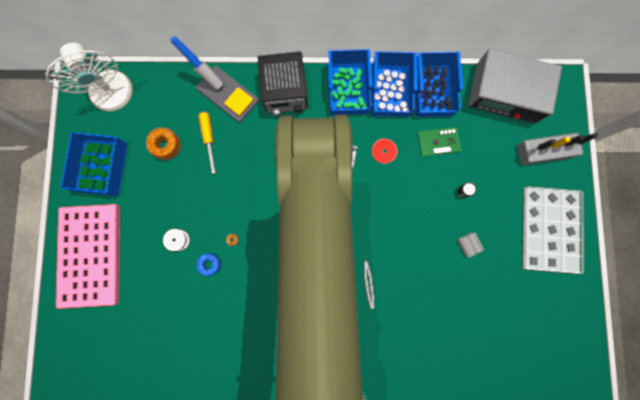

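Choke (232,240), reel (176,240), capacitor (468,190) and heat sink (470,244) have not moved, and the arm is clear of the stack. I'm handing in.

```bash
python3 -c "
from cell import manip
print(manip.sign_off())"
```

```text
the job is handed in; nothing more can be done
None
```

The transformer is mounted on the stud. The base pad, toroid, rubber ring and steel dish went on in that order, each lowered until it touched and then released. I handed the job in at about 45 s of the 112 s allowed.

**Final checks on the stack:**
- **Centring:** the toroid, ring and dish were each measured on the stack and lie within about 1 mm of the stud axis. The base pad was judged by eye from a wrist picture, and it looked concentric with the stud.
- **Dish seating:** it lies level, with a slope of about 0.005. Its lip top is at about 56 mm, close to the 55 mm expected with its middle inside the ring and the rim on the rubber.
- **Forces:** the highest wrist force I read was about 8 N, while setting down the toroid.

**Bystanders:** the choke, reel, capacitor and heat sink show no shift in the top camera, to within about 0.3 pixel (under 1 mm). The three look-alikes I compared (large orange toroid, blue toroid and red disc) have not moved either.

**Disagreement:** the first top-camera estimate of the toroid's position was about 5 mm off the wrist camera's. I used the wrist value, which a second, closer view confirmed. No check failed. After release I compared the stack from the wrist and scene cameras only, because the arm hid it from the top camera.

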